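# Load the draw plates into the guarded press slide

## Robot

A 6-joint arm with a two-finger parallel gripper is mounted at the origin on the work surface. World frame = base frame: x ahead of the robot, y to its left, z up, the work surface at z = 0. Lengths are in m, angles in rad, forces in N, time in s.
With the tool pointing down it reaches from about 0.3 to 0.875 m from the base axis. Payload 6.4 kg.
Tool frame: the origin (TCP) lies midway between the tips of the shut fingers; the grasp point (between the pads) lies 19 mm behind it; x points along the fingers, y is the direction in which the jaws open and shut, and the axes are right-handed (so a half turn about x gives the same grasp; the last joint's range is limited). The gripper opens to 85 mm and grips with 20 to 120 N. Pads are 22 mm wide; open, the fingers measure 114 mm over their backs; the gripper's body (76 mm by 85 mm) begins 54 mm behind the grasp point. The pads swing forward as they close: fully open they stand 13 mm farther back than shut.
Start: joints at [1.024, 0.181, 1.607, -0, 1.354, -0.206], TCP at [0.192, 0.542, 0.231] pointing down, gripper open.
Joint ranges: [-2.99, 2.99], [-0.89, 2.07], [0.3, 2.58], [-1.14, 4.28], [0, 2.63], [-3.12, 3.12]. Speed limits (rad/s): [2.57, 2.57, 3.01, 3.14, 3.14, 3.14].

## Interface

Orientations are given as a unit quaternion [w, x, y, z].
In Python, from bench import ctrl gives the robot as it stands.
- The arm moves only by the tool step_arm, never from a script. Its argument "motion" is a list of rows, each a list of 7 numbers: the shift along the tool's x, y, z in mm, then the turn, a rotation vector about the tool's x, y, z in degrees, then the closure in counts, from 0 (fully open) to 255 (shut). In form: [[tx, ty, tz, rx, ry, rz, hand], ...]. A call has 1 to 10 rows; each row is the pose to reach, as a shift and turn from the pose commanded when the call began, along the tool's axes at that moment; what a row does not reach only later rows make up. A row lasts 1/8 s, in which the tool goes at most 62.5 mm and 10.7 degrees, less where a joint would pass 70% of its speed; a pose out of reach is approached as far as the arm can. A call with a gripper value outside its range is refused whole. The fingers move at their own pace and stop on an object; the grip force is fixed at half the most. Time passes only in rows, so rows that repeat a pose let the fingers close. It gives the time, the measured TCP pose, the force and the opening at its end, in the units of the state.
- ctrl.get_obs(): the state, without advancing time (a new reading comes with each control period).
- ctrl.camera(name): name is "scene" or "top" or "wrist"; returns (picture, depth): 400x640x3 uint8, red, green, blue; 400x640 float32, m along the optical axis (not along the pixel's ray), 0 where there is no reading.
- ctrl.camera_info(name): a dict with "fx", "fy", "cx", "cy" (pixels), "dist_coeffs" ([k1, k2, p1, p2, k3] as OpenCV has them; the pictures are not rectified), "T" (4x4, takes a point from camera to world coordinates); the wrist camera has in their place "hand_eye" (4x4, takes a point from camera to tool coordinates, whose origin is the TCP and whose axes are the tool frame's). Camera axes: x right, y down, z forward; pixel columns grow to the right and rows downward; lengths in m; the calibration is good to about 2 mm. A picture is of the moment at which its call begins: read the wrist's pose just before it. camera_info takes no time and is no camera call.
- ctrl.hand_in(): hands the job in, once; it reports no verdict.
The state is a dict: "time_s": time; "q": joint angles; "dq": joint speeds; "joint_efforts": joint torques, N m; "eef_pos": TCP position; "eef_rot": TCP orientation; "wrist_force": force on the tool from outside, world axes, zero at the start; "torque": the same for the moment, N m; "opening": opening from 0.0 (shut) to 1.0 (fully open).
Only numpy, scipy, OpenCV 4.12 (cv2) and the standard library are available. Lean on these libraries where they do the work, as an engineer would, in place of code of your own. Each camera call takes 0.05 s, during which the arm holds its last target. There are 200 camera calls.

## Task

Set the hand press up for drawing cups: pull the wooden die slide out of the press guard to its end stop, take every steel draw plate out of the covered carousel (turn its tray by the knob to bring each plate to the opening in the cover) and seat each one flat and square, fully down, in a pocket of the slide, one to a pocket, any order. Then push the slide fully home under the press; leave the brass collar in the carousel and the tongs and ingot where they lie.

Things in the scene. Friction and masses are not known exactly. Their poses are not given: they have to be found in the camera images.
- slide (a joint): travel of the wooden die slide in its grooved track, m: 0 = home against the stop inside the press guard, 0.215 = out at the end stop; grows along point y of the pockets. Friction about 1.5 N, stays where left. Fully out, all pockets are clear of the guard; at home all are under it. Slide: dark wood, 74 mm wide, 192 mm long, top face 40 mm above the bench
- slide_knob (a point): middle, 53 mm above the bench, of the upright brass knob of the slide: a cylinder 20 mm in diameter, 36 to 70 mm above the bench, on a low tongue (top 22 mm) 107.5 mm from the middle of pocket 4. Pinch it from above and move it along the track (point y) to work the slide. The rails beside the slide are 34 mm high and reach 52 mm each side of the middle
- pocket_1 (a point): centre of the floor of a pocket in the slide, 32 mm above the bench: 8 mm deep, 51.2 mm across the track (point x), 39.2 mm along it (point y), so a plate lies in it with 1.6 mm play each side and stands 8 mm proud. z up. Moves with the slide. The pocket farthest from the knob; pockets are 45 mm apart
- pocket_2 (a point): centre of the floor of a pocket in the slide, 32 mm above the bench: 8 mm deep, 51.2 mm across the track (point x), 39.2 mm along it (point y), so a plate lies in it with 1.6 mm play each side and stands 8 mm proud. z up. Moves with the slide. Second from the far end
- pocket_3 (a point): centre of the floor of a pocket in the slide, 32 mm above the bench: 8 mm deep, 51.2 mm across the track (point x), 39.2 mm along it (point y), so a plate lies in it with 1.6 mm play each side and stands 8 mm proud. z up. Moves with the slide. Third from the far end
- pocket_4 (a point): centre of the floor of a pocket in the slide, 32 mm above the bench: 8 mm deep, 51.2 mm across the track (point x), 39.2 mm along it (point y), so a plate lies in it with 1.6 mm play each side and stands 8 mm proud. z up. Moves with the slide. The pocket nearest the knob
- press: fixed cast iron hand press, origin on the bench under its ram. The track runs from it along its +y to 0.44 m. Column 0.11 to 0.19 m to its +x, 0.28 m high, ram and lever to 0.41 m. A clear guard with aluminium edges covers the track from y = -0.105 to +0.105 m, top 91 mm above the bench, entry 52 mm high: a plate that is not fully down will not pass
- carousel_base: fixed round wooden foot, 360 mm across, of the parts carousel, with its cover; origin on the bench on the turning axis. The cover is a flat clear disc 348 mm across, 58 to 62 mm above the bench, on thin posts, with aluminium edges. Its one opening is a sector 96 degrees wide from hub to rim, centred on the base's -x direction. It does not turn
- carousel: wooden tray, 300 mm across, that turns under the cover about its z, endlessly either way, and stays where left (friction about 0.1 N m). Origin on the axis 24 mm above the bench; floor 32 mm above the bench. Six compartments, centred every 60 degrees from its x axis; dividers and rim 7 mm high, central boss 116 mm across, 10 high. Its x is the long axis of the knob bar
- carousel_knob (a point): middle, 79 mm above the bench, of the steel bar knob of the tray, on the turning axis above the cover: 46 mm long (tray x), 13 mm thick (tray y), 66 to 92 mm above the bench. Grip it across its thickness and twist to turn the tray
- plate_a: loose bright steel block, a draw plate for pressing cups: 48 mm long (its x), 36 wide (y), 16 thick (z), 0.2 kg, one round hole in the middle of the big face; origin at the centre of the block; the two big faces are alike. Starts lying flat in a carousel compartment. Plates differ only in bore and are interchangeable. None if absent from this run
- plate_b: loose bright steel block, a draw plate for pressing cups: 48 mm long (its x), 36 wide (y), 16 thick (z), 0.2 kg, one round hole in the middle of the big face; origin at the centre of the block; the two big faces are alike. Starts lying flat in a carousel compartment. Plates differ only in bore and are interchangeable. None if absent from this run
- plate_c: loose bright steel block, a draw plate for pressing cups: 48 mm long (its x), 36 wide (y), 16 thick (z), 0.2 kg, one round hole in the middle of the big face; origin at the centre of the block; the two big faces are alike. Starts lying flat in a carousel compartment. Plates differ only in bore and are interchangeable. None if absent from this run
- plate_d: loose bright steel block, a draw plate for pressing cups: 48 mm long (its x), 36 wide (y), 16 thick (z), 0.2 kg, one round hole in the middle of the big face; origin at the centre of the block; the two big faces are alike. Starts lying flat in a carousel compartment. Plates differ only in bore and are interchangeable. None if absent from this run
- plate_e: loose bright steel block, a draw plate for pressing cups: 48 mm long (its x), 36 wide (y), 16 thick (z), 0.2 kg, one round hole in the middle of the big face; origin at the centre of the block; the two big faces are alike. Starts lying flat in a carousel compartment. Plates differ only in bore and are interchangeable. None if absent from this run
- collar: loose brass collar, 34 mm across, 18 mm high, with a shallow dark bore, in a carousel compartment; origin at the centre of its underside; stays in the carousel
- tongs: heavy brass draw tongs lying on the bench, 240 mm long along x, 70 mm wide, 16 mm high; bystander
- ingot: rolled silver ingot bar lying on the bench, 85 x 22 x 7 mm; bystander
Mind the look-alikes: they are no part of the job. What is shaped like the plate_a but green or pink is not meant.

How it is judged:
By the outcome, as a careful person would: the job done as asked, in the order asked, and still so for the second after the job is handed in, with the robot touching nothing.
Of plate_a, plate_b, plate_c, plate_d, plate_e only 3 to 4 are there at a start; the rules pass over those that are not, and their reading is None.
At some moment in a run one of plate_a, plate_b, plate_c, plate_d, plate_e may be knocked a few centimetres aside while the robot is not near it.
Once in a run the grip may slacken for a moment while it holds something.
It also fails if it takes over 210 s, if anything falls off the work surface, if the arm or the gripper's body presses on something with over 40 N, if the wrist force passes 120 N, or if a joint passes its speed limit or range.

## Working session

There is one attempt and no reset: what is moved stays moved. The work goes in short steps, Python scripts to look and compute and a tool call to move; the robot and the scene stay as the last step left them, time stands still between calls to the robot, and variables do not carry over. Pictures are saved under pics/ and viewed, about 12 in all and at most 16, crops included, and the job is handed in when it is done.

Besides the shell and the picture viewer there is one more tool, called after "Emit:" as name(argument=value, ...), one argument or row to a line, values as JSON. step_arm: Moves the arm, as the interface text tells. Its arguments: {"type":"object","properties":{"motion":{"type":"array","items":{"type":"array","items":{"type":"number"}}}},"required":["motion"]}

```bash
mkdir -p pics; ls; cat > h.py <<'E'
import numpy as np, cv2
from bench import ctrl
from scipy.spatial.transform import Rotation as R
def tool():
    o=ctrl.get_obs(); w,x,y,z=o['eef_rot']; T=np.eye(4); T[:3,:3]=R.from_quat([x,y,z,w]).as_matrix(); T[:3,3]=o['eef_pos']; return T
def snap(cam,name=None):
    Tt=tool(); im,d=ctrl.camera(cam); i=ctrl.camera_info(cam)
    T=Tt@np.array(i['hand_eye']) if cam=='wrist' else np.array(i['T'])
    if name: cv2.imwrite('pics/'+name+'.png',im[:,:,::-1])
    np.savez('last_'+cam+'.npz',im=im,d=d,T=T); return im,d,T
def K(cam):
    i=ctrl.camera_info(cam); return np.array([[i['fx'],0,i['cx']],[0,i['fy'],i['cy']],[0,0,1]]),np.array(i['dist_coeffs'])
def onplane(cam,pts,z):
    T=np.load('last_'+cam+'.npz')['T']; k,dc=K(cam)
    u=cv2.undistortPoints(np.array(pts,float).reshape(-1,1,2),k,dc).reshape(-1,2)
    r=np.c_[u,np.ones(len(u))]@T[:3,:3].T; c=T[:3,3]
    return c+r*((z-c[2])/r[:,2])[:,None]
def proj(cam,P):
    T=np.linalg.inv(np.load('last_'+cam+'.npz')['T']); k,dc=K(cam)
    return cv2.projectPoints(np.array(P,float).reshape(-1,3),cv2.Rodrigues(T[:3,:3])[0],T[:3,3],k,dc)[0].reshape(-1,2)
def need(p,yaw_y):
    """tool-frame shift(mm) and turn(deg) to TCP p, tool down, jaw axis at world angle yaw_y deg (mod 180)"""
    T=tool(); a=np.radians(yaw_y); best=None
    for s in (1,-1):
        x=np.array([0,0,-1.]); y=s*np.array([np.cos(a),np.sin(a),0]); M=np.c_[x,y,np.cross(x,y)]
        rv=np.degrees(R.from_matrix(T[:3,:3].T@M).as_rotvec())
        if best is None or np.linalg.norm(rv)<np.linalg.norm(best): best=rv
    return np.round(T[:3,:3].T@(np.array(p)-T[:3,3])*1000,1),np.round(best,1)
E
python3 - <<'E'
from h import *
a=snap('top','top0');b=snap('scene','sc0');print(a[2],b[2],K('top'));print(ctrl.get_obs())
E
```

```text
pics
[[ 0.02260706 -0.98288056  0.18285166  0.23530543]
 [-0.99972579 -0.02110844  0.01013824 -0.04267514]
 [-0.00610497 -0.18303072 -0.98308824  1.36290004]
 [ 0.          0.          0.          1.        ]] [[ 0.20620142  0.63138187 -0.74755462  1.32445746]
 [ 0.97846884 -0.14001556  0.15163893 -0.1990796 ]
 [-0.00892721 -0.76272707 -0.64665889  0.82585662]
 [ 0.          0.          0.          1.        ]] (array([[439.33104066,   0.        , 320.41752134],
       [  0.        , 439.33104066, 190.95600895],
       [  0.        ,   0.        ,   1.        ]]), array([0.03662069, 0.        , 0.        , 0.        , 0.        ]))
{'time_s': 0.1, 'q': array([ 1.02368717e+00,  1.81470943e-01,  1.60790522e+00, -7.76123031e-06,
        1.35379187e+00, -2.06301988e-01]), 'dq': array([ 0.0007943 , -0.00104802, -0.00192819, -0.00043104, -0.00013841,
       -0.00036691]), 'joint_efforts': array([ 9.79752695e-04, -4.45877624e+01, -3.52238238e+01, -2.72619900e-04,
        4.11543195e-03, -4.19919775e-05]), 'eef_pos': array([0.19191737, 0.54150333, 0.23047323]), 'eef_rot': array([ 0.69666282,  0.11939171,  0.69706762, -0.12042953]), 'wrist_force': array([0.09340132, 0.30078729, 0.17441059]), 'torque': array([-0.02938727,  0.02646849, -0.01343709]), 'opening': 0.9996987667773852}
```

View pics/top0.png

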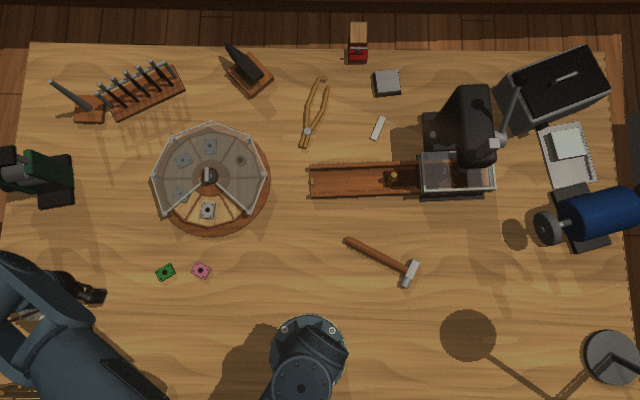

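View pics/sc0.png

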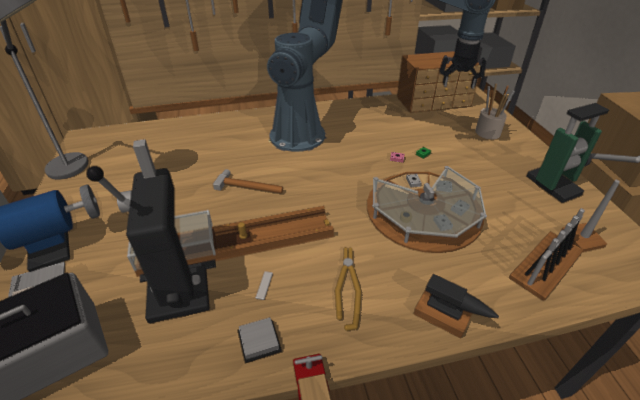

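The top view shows the carousel at about px (210,178) with its opening towards the robot, and a plate at (208,211). The other plates are near (210,146), (183,160) and (180,193), and the collar is near (241,160). The slide knob is at (393,176), with the track running left from it. I'll enlarge both areas.

```bash
python3 - <<'E'
import cv2
im=cv2.imread('pics/top0.png')
a=cv2.resize(im[110:245,140:280],None,fx=4,fy=4,interpolation=cv2.INTER_CUBIC)
b=cv2.resize(im[130:215,300:500],None,fx=4,fy=4,interpolation=cv2.INTER_CUBIC)
cv2.imwrite('pics/c1.png',a);cv2.imwrite('pics/c2.png',b)
E
```

```text
(no output)
```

View pics/c1.png

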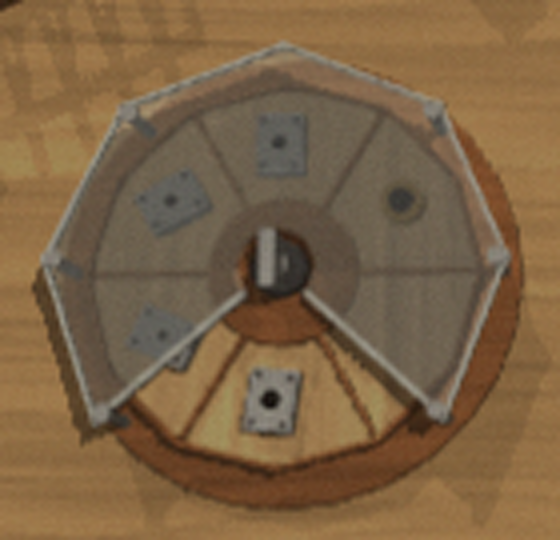

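View pics/c2.png

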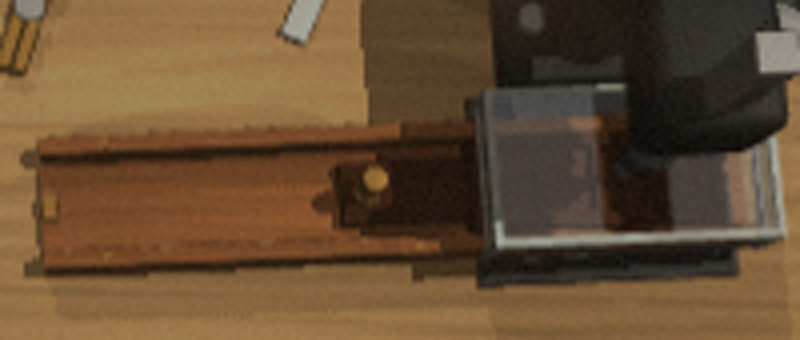

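Enlarged, there are four plates. In c1 they sit at (270,400), (163,335), (172,200) and (280,143), with the collar at (402,200) and the knob bar at (267,257). In c2 the slide knob is at (376,178).

```bash
python3 - <<'E'
from h import *
c1=lambda p:np.array(p)/4+[140,110]-.4
c2=lambda p:np.array(p)/4+[300,130]-.4
P=lambda p,z:np.round(onplane('top',p,z)[:,:2]*1000,1)
print('knob',P(c2([[376,178]]),.07))
r=P(c2([[38,143],[475,122],[42,270],[480,252]]),.034);print('rails',r.tolist())
for i in (0,2): d=r[i]-r[i+1];print(np.degrees(np.arctan2(d[1],d[0])))
print('guard corners',P(c2([[485,92],[497,242],[785,235]]),.091).tolist())
print('bar',P(c1([[267,257]]),.092),P(c1([[266,228],[268,286]]),.092).tolist())
cv=P(c1([[283,47],[125,108],[433,108],[48,262],[500,258],[98,415],[437,413]]),.062)
print((cv.min(0)+cv.max(0))/2, cv.tolist())
A=np.c_[2*cv,np.ones(7)];s=np.linalg.lstsq(A,(cv**2).sum(1),rcond=None)[0];print('centre',s)
print('plates',P(c1([[270,400],[163,335],[172,200],[280,143],[402,200]]),.048).tolist())
E
```

```text
knob [[ 532.1 -248.3]]
rails [[562.7, 8.1], [586.5, -331.0], [462.6, 2.3], [483.9, -333.0]]
94.01476564675458
93.63484176954816
guard corners [[594.6, -326.4], [481.0, -333.1], [490.6, -542.2]]
bar [[516.  309.3]] [[538.0, 311.6], [494.1, 307.1]]
[544.4  311.65] [[689.3, 316.7], [637.4, 434.4], [642.8, 198.2], [515.1, 482.1], [525.6, 141.2], [399.5, 434.4], [406.2, 182.8]]
centre [ 5.17972251e+02  3.12056882e+02 -3.36599322e+05]
plates [[415.3, 311.5], [463.4, 395.9], [569.0, 397.5], [616.3, 317.7], [572.9, 220.8]]
```

```bash
python3 - <<'E'
from h import *
print(tool().round(3));print(need([.530,-.248,.2],93.8), ctrl.camera_info('wrist')['hand_eye'])
E
```

```text
[[-0.001  0.334  0.942  0.192]
 [-0.001  0.942 -0.334  0.542]
 [-1.    -0.002 -0.     0.23 ]
 [ 0.     0.     0.     1.   ]]
(array([  31.3, -631. ,  582.5]), array([-23.3,  -0. ,   0.1])) [[ 7.30713282e-04 -3.07468365e-01  9.51558023e-01 -1.43733546e-01]
 [ 9.99999212e-01 -7.46617544e-04 -1.00915967e-03 -1.01320494e-03]
 [ 1.02073459e-03  9.51558010e-01  3.07467577e-01 -7.90836703e-02]
 [ 0.00000000e+00  0.00000000e+00  0.00000000e+00  1.00000000e+00]]
```

Emit:
step_arm(
  motion=[
    [0,-440,407,0,0,0,0],
    [0,-440,407,0,0,0,0],
    [0,-440,407,0,0,0,0],
    [0,-440,407,0,0,0,0],
    [0,-440,407,0,0,0,0],
    [0,-440,407,0,0,0,0],
    [0,-440,407,0,0,0,0],
    [0,-440,407,0,0,0,0],
    [0,-440,407,0,0,0,0],
    [0,-440,407,0,0,0,0],
  ],
)

```text
time_s: 1.35
eef_pos: [0.4292, -0.0115, 0.2312]
eef_rot: [0.697, 0.121, 0.697, -0.121]
wrist_force: [0.2, 0.2, 0.4]
opening: 1.001
```

Emit:
step_arm(
  motion=[
    [30,-191,176,-23.3,0,0,0],
    [30,-191,176,-23.3,0,0,0],
    [30,-191,176,-23.3,0,0,0],
    [30,-191,176,-23.3,0,0,0],
    [30,-191,176,-23.3,0,0,0],
    [30,-191,176,-23.3,0,0,0],
    [30,-191,176,-23.3,0,0,0],
  ],
)

```text
time_s: 2.22
eef_pos: [0.5303, -0.246, 0.2013]
eef_rot: [0.707, -0.023, 0.707, 0.024]
wrist_force: [0.2, -0.3, -0.6]
opening: 1.002
```

```bash
python3 - <<'E'
from h import *
snap('wrist','w1');print(tool().round(3));print(proj('wrist',[[.532,-.248,.07]]))
E
```

```text
[[-0.    -0.067  0.998  0.53 ]
 [ 0.     0.998  0.067 -0.246]
 [-1.     0.    -0.     0.202]
 [ 0.     0.     0.     1.   ]]
[[318.66726131 189.48892082]]
```

View pics/w1.png

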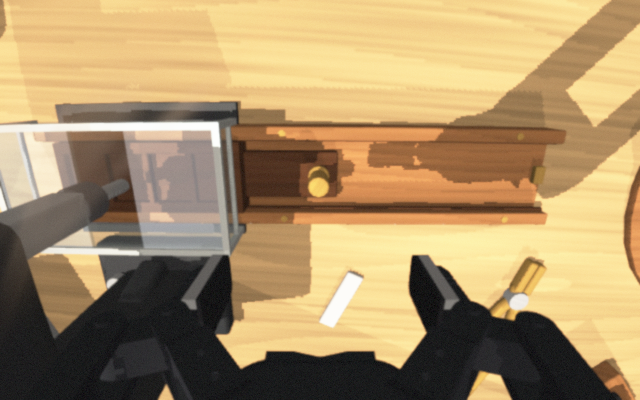

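The wrist view is aligned with the track. The knob top is at about (319,184), and the rail outer edges run (240,126)-(565,132) and (245,222)-(545,222).

```bash
python3 - <<'E'
from h import *
im=cv2.imread('pics/w1.png');P=lambda p,z:(onplane('wrist',p,z)*1000).round(1)
hsv=cv2.cvtColor(im,cv2.COLOR_BGR2HSV);c=hsv[165:200,300:340];m=(c[...,0]>20)&(c[...,0]<32)&(c[...,1]>120)&(c[...,2]>170)
ys,xs=np.nonzero(m);print(len(xs),xs.min()+300,xs.max()+300,ys.min()+165,ys.max()+165)
print('knob',P([[318,186]],.07))
r=P([[240,127],[565,132],[245,222],[545,222]],.034);print(r)
for i in (0,2):d=r[i+1]-r[i];print(np.degrees(np.arctan2(d[1],d[0])))
E
```

```text
214 310 326 179 195
knob [[ 528.7 -248.8   70. ]]
[[ 4.835e+02 -3.292e+02  3.400e+01]
 [ 4.646e+02 -5.000e-01  3.400e+01]
 [ 5.845e+02 -3.249e+02  3.400e+01]
 [ 5.633e+02  6.500e+00  3.400e+01]]
93.29084025210616
93.66028259808051
```

Emit:
step_arm(
  motion=[
    [164,-2.5,-1,0,0,0,0],
    [164,-2.5,-1,0,0,0,0],
    [164,-2.5,-1,0,0,0,0],
    [164,-2.5,-1,0,0,0,0],
    [164,-2.5,-1,0,0,0,255],
    [164,-2.5,-1,0,0,0,255],
    [164,-2.5,-1,0,0,0,255],
    [164,-2.5,-1,0,0,0,255],
    [164,-2.5,-1,0,0,0,255],
  ],
)

```text
time_s: 3.4
eef_pos: [0.5306, -0.2506, 0.0387]
eef_rot: [0.707, -0.024, 0.706, 0.023]
wrist_force: [-1.8, 0.5, 6.3]
opening: 0.222
```

Emit:
step_arm(
  motion=[
    [0,30,0,0,0,0,255],
    [0,70,0,0,0,0,255],
    [0,110,0.5,0,0,0,255],
    [0,150,0.5,0,0,0,255],
    [0,190,1,0,0,0,255],
    [0,210,1,0,0,0,255],
    [0,218,1,0,0,0,255],
    [0,218,1,0,0,0,255],
  ],
)

```text
time_s: 4.4
eef_pos: [0.5181, -0.0443, 0.0388]
eef_rot: [0.707, -0.031, 0.706, 0.017]
wrist_force: [-6.6, -54.5, -6.1]
opening: 0.215
```

Emit:
step_arm(
  motion=[
    [0,-8,0,0,0,0,255],
    [0,-8,0,0,0,0,255],
    [0,-8,0,0,0,0,0],
    [0,-8,0,0,0,0,0],
    [0,-8,0,0,0,0,0],
    [-60,-8,0,0,0,0,0],
    [-120,-8,0,0,0,0,0],
    [-180,-60,0,0,0,0,0],
    [-240,-60,0,0,0,0,0],
    [-240,-60,0,0,0,0,0],
  ],
)

```text
time_s: 5.65
eef_pos: [0.5228, -0.0937, 0.2826]
eef_rot: [0.71, -0.024, 0.704, 0.022]
wrist_force: [0.5, 0.1, -0.4]
opening: 0.999
```

```bash
python3 - <<'E'
from h import *
im,d,T=snap('wrist');print(tool().round(3))
cv2.imwrite('pics/w2.png',cv2.resize(im[100:260,120:560,::-1],None,fx=1.8,fy=1.8))
E
```

```text
[[ 0.006 -0.066  0.998  0.522]
 [-0.003  0.998  0.066 -0.093]
 [-1.    -0.003  0.006  0.281]
 [ 0.     0.     0.     1.   ]]
```

View pics/w2.png

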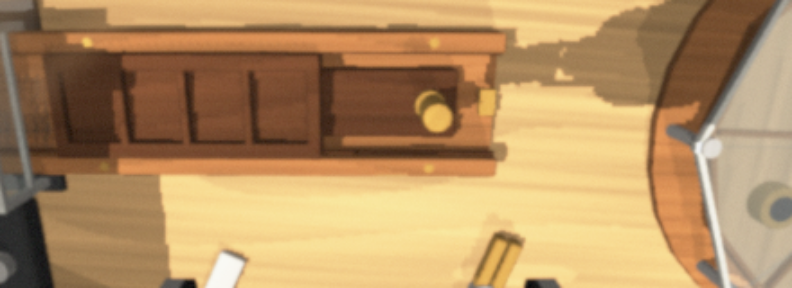

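```bash
python3 - <<'E'
from h import *
f=lambda p:np.array(p)/1.8+[120,100]-.25
P=lambda p,z:(onplane('wrist',f(p),z)*1000).round(1)
print(P([[437,117]],.07));print(P([[320,54],[320,154],[56,154],[56,54]],.04));print(P([[504,32],[495,176]],.034), P([[480,102]],.022),P([[460,102]],.022))
E
```

```text
[[516.8 -46.2  70. ]]
[[ 484.8 -125.8   40. ]
 [ 555.6 -122.8   40. ]
 [ 568.1 -316.2   40. ]
 [ 495.4 -308.8   40. ]]
[[462.1  -1.2  34. ]
 [565.7   6.9  34. ]] [[513.6  -8.8  22. ]] [[514.6 -23.4  22. ]]
```

```bash
python3 - <<'E'
from h import *
print(ctrl.get_obs()['q'].round(2));T=tool()
for a in (0,):
  t=T[:3,:3].T@(np.array([.415,.311,.20])-T[:3,3])*1000;print(t.round(1),need([.415,.311,.2],1))
E
```

```text
[-0.4   0.04  1.66  0.    1.43 -2.04]
[ 79.7 410.7 -80.9] (array([ 79.7, 410.7, -80.9]), array([-87.2,   0.1,   0.4]))
```

Emit:
step_arm(
  motion=[
    [40,410,-81,92.8,0,0,0],
    [40,410,-81,92.8,0,0,0],
    [40,410,-81,92.8,0,0,0],
    [40,410,-81,92.8,0,0,0],
    [40,410,-81,92.8,0,0,0],
    [40,410,-81,92.8,0,0,0],
    [40,410,-81,92.8,0,0,60],
    [40,410,-81,92.8,0,0,60],
    [40,410,-81,92.8,0,0,60],
    [40,410,-81,92.8,0,0,60],
  ],
)

```text
time_s: 6.95
eef_pos: [0.4107, 0.3119, 0.2349]
eef_rot: [0.503, 0.495, 0.504, -0.497]
wrist_force: [-0.6, -0.7, -0.0]
opening: 0.76
```

```bash
python3 - <<'E'
from h import *
snap('wrist','w3');print(tool().round(3),ctrl.get_obs()['opening'],proj('wrist',[[.415,.311,.048]]))
E
```

```text
[[-0.004  1.     0.013  0.411]
 [-0.001  0.013 -1.     0.312]
 [-1.    -0.004  0.001  0.235]
 [ 0.     0.     0.     1.   ]] 0.7649071975584868 [[325.10957202 172.73248319]]
```

View pics/w3.png

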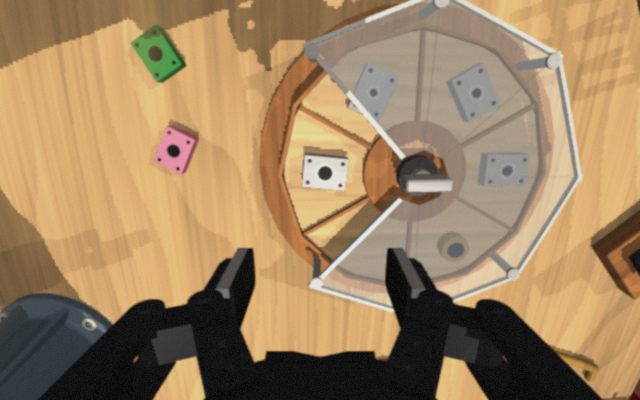

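The wrist view shows plate 1 at (325,172) in the opening with its long side nearly radial, and the knob bar at (428,185). The other plates are at (375,92), (473,93) and (504,169), and the collar is at (455,248).

```bash
cat >> h.py <<'E'
def plate(c,half=45,z=.048,thr=150,cam='wrist',show=None):
    """fit bright low-saturation top face near pixel c -> world centre mm, long axis angle deg, sides mm"""
    im=np.load('last_'+cam+'.npz')['im']; x0,y0=int(c[0]-half),int(c[1]-half); x0=max(x0,0);y0=max(y0,0)
    q=im[y0:y0+2*half,x0:x0+2*half].astype(int)
    m=((q.min(2)>thr)&(q.max(2)-q.min(2)<35)).astype(np.uint8)
    m=cv2.morphologyEx(m,cv2.MORPH_OPEN,np.ones((3,3)))
    cs,_=cv2.findContours(m,cv2.RETR_EXTERNAL,cv2.CHAIN_APPROX_NONE)
    k=min(cs,key=lambda k:1e9 if cv2.contourArea(k)<150 else np.linalg.norm(cv2.minAreaRect(k)[0]-np.array(c)+[x0,y0]))
    pts=k.reshape(-1,2)+[x0,y0]; W=(onplane(cam,pts,z)[:,:2]*1000).astype(np.float32)
    (cx,cy),(w,h),a=cv2.minAreaRect(W)
    if w<h: a+=90;w,h=h,w
    return np.round([cx,cy,(a+90)%180-90,w,h],1)
E
python3 - <<'E'
from h import *
r=plate((325,172));print(r)
for t in (120,180): print(plate((325,172),thr=t))
T=tool();P=lambda p,z:(onplane('wrist',p,z)*1000).round(1)
print('bar',P([[405,185],[452,185]],.092),'coverpts',P([[318,285],[313,50],[437,3],[553,60],[576,177],[512,273]],.062))
print(need([r[0]/1e3,r[1]/1e3,.040],r[2]))
E
```

```text
[414.3 311.1  -4.9  47.4  35.1]
[414.3 311.4  -4.9  47.6  35.7]
[414.7 310.8  -4.9  46.5  34.6]
bar [[491.3 310.7  92. ]
 [537.2 311.5  92. ]] coverpts [[409.  177.7  62. ]
 [401.1 432.6  62. ]
 [513.8 475.2  62. ]
 [634.  430.9  62. ]
 [687.7 314.8  62. ]
 [640.2 195.9  62. ]]
(array([194.9,   4.1,   0.3]), array([5.6, 0.1, 0.2]))
```

Emit:
step_arm(
  motion=[
    [60,4,0,6,0,0,60],
    [120,4,0,6,0,0,60],
    [170,4,0,6,0,0,60],
    [199,4,0,6,0,0,60],
    [199,4,0,6,0,0,60],
    [199,4,0,6,0,0,255],
    [199,4,0,6,0,0,255],
    [199,4,0,6,0,0,255],
    [199,4,0,6,0,0,255],
    [199,4,0,6,0,0,255],
  ],
)

```text
time_s: 8.25
eef_pos: [0.4174, 0.3118, 0.0394]
eef_rot: [0.478, 0.522, 0.477, -0.521]
wrist_force: [-1.8, -0.7, 7.1]
opening: 0.536
```

Emit:
step_arm(
  motion=[
    [-60,0,0,0,0,0,255],
    [-120,0,0,0,0,0,255],
    [-160,0,0,0,0,0,255],
    [-160,0,0,0,0,0,255],
  ],
)

```text
time_s: 8.75
eef_pos: [0.4189, 0.3124, 0.2021]
eef_rot: [0.479, 0.524, 0.477, -0.519]
wrist_force: [0.8, -0.6, -2.7]
opening: 0.538
```

```bash
python3 - <<'E'
from h import *
print(ctrl.get_obs()['eef_pos'],ctrl.get_obs()['wrist_force']);snap('wrist','w4')
print(need([.5236,-.1535,.2],3.7),need([.5236,-.1535,.2],3.7-180))
E
```

```text
[0.41886661 0.31236736 0.20212764] [ 0.81082556 -0.63609325 -2.65322969]
(array([ -0.8, 146.6, 454. ]), array([-8.7, -0.1, -0.2])) (array([ -0.8, 146.6, 454. ]), array([-8.7, -0.1, -0.2]))
```

View pics/w4.png

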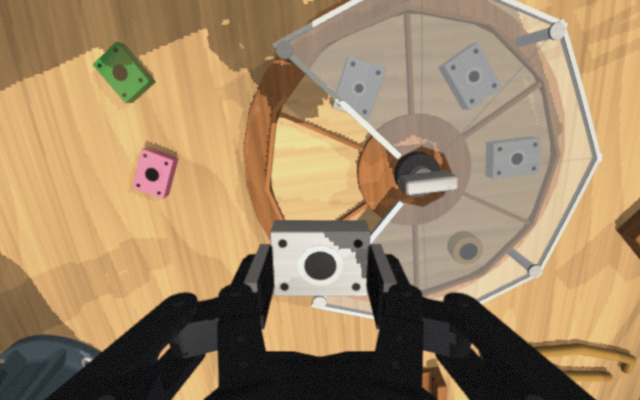

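Plate 1 is held square in the jaws. Next I move over the slide to measure the pockets.

Emit:
step_arm(
  motion=[
    [-20,157,511,-8.7,0,0,255],
    [-20,157,511,-8.7,0,0,255],
    [-20,157,511,-8.7,0,0,255],
    [-20,157,511,-8.7,0,0,255],
    [-20,157,511,-8.7,0,0,255],
    [-20,157,511,-8.7,0,0,255],
    [-20,157,511,-8.7,0,0,255],
    [-20,157,511,-8.7,0,0,255],
    [-20,157,511,-8.7,0,0,255],
    [-20,157,511,-8.7,0,0,255],
  ],
)

```text
time_s: 10.05
eef_pos: [0.5272, -0.2135, 0.2154]
eef_rot: [0.513, 0.484, 0.516, -0.485]
wrist_force: [-1.1, 0.6, -2.9]
opening: 0.537
```

```bash
python3 - <<'E'
from h import *
im,d,T=snap('wrist','w5');t=tool();np.save('tool5.npy',t);print(t.round(3),ctrl.get_obs()['opening'])
# held plate in tool frame
r=plate((320,262),half=70,z=t[2,3]+.0086,thr=110);print(r,need([r[0]/1e3,r[1]/1e3,t[2,3]],r[2]))
c=proj('wrist',[[.5236,-.1535,.04],[.5326,-.288,.04]]);print(c)
cv2.imwrite('pics/w5c.png',cv2.resize(im[0:400,200:460,::-1],None,fx=1.5,fy=1.5,interpolation=cv2.INTER_CUBIC))
E
```

```text
[[-0.004  0.998  0.062  0.527]
 [ 0.003  0.062 -0.998 -0.212]
 [-1.    -0.004 -0.003  0.215]
 [ 0.     0.     0.     1.   ]] 0.5315936601416458
[ 527.6 -225.5    3.5   60.2   58.8] (array([-0. , -0.3, 13.8]), array([ 0. , -0.2,  0.2]))
[[321.28770033 116.54796213]
 [322.01454389 239.27930286]]
```

View pics/w5c.png

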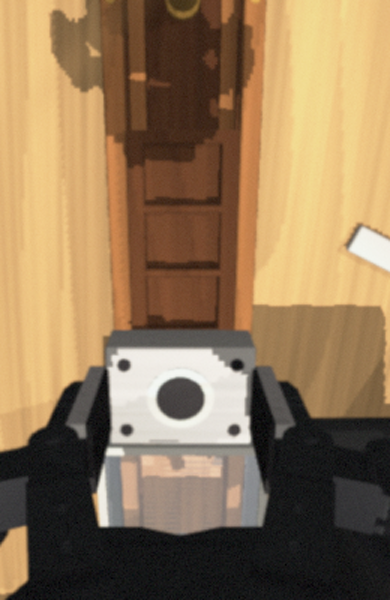

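```bash
python3 - <<'E'
from h import *
im=np.load('last_wrist.npz')['im'][85:225,275:370,::-1]
g=np.clip(im.astype(float)*2.2,0,255).astype(np.uint8)
cv2.imwrite('pics/w5d.png',cv2.resize(g,None,fx=4.2,fy=4.2,interpolation=cv2.INTER_CUBIC))
E
```

```text
(no output)
```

View pics/w5d.png

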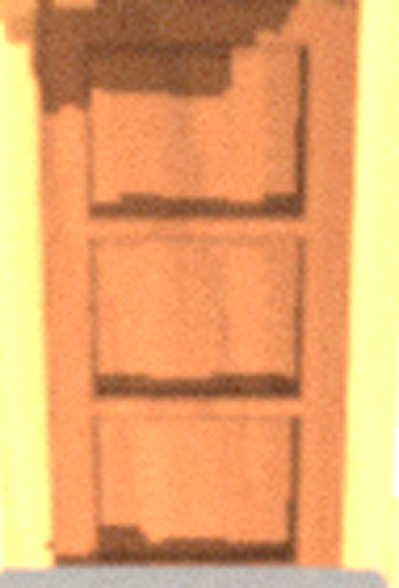

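```bash
python3 - <<'E'
from h import *
P=lambda p,z:(onplane('wrist',p,z)*1000)
f=lambda p:np.array(p,float)/4.2+[275,85]-.38
for q in ([[88,43],[306,43],[303,217],[90,217]],[[91,236],[304,236],[300,397],[94,397]],[[95,415],[301,415],[298,560],[98,560]]):
    w=P(f(q),.04)[:,:2];c=w.mean(0);e=((w[1]-w[0])+(w[2]-w[3]))/2;l=((w[0]-w[3])+(w[1]-w[2]))/2
    print(c.round(1),np.linalg.norm(e).round(1),np.linalg.norm(l).round(1),np.degrees(np.arctan2(e[1],e[0])).round(1),np.degrees(np.arctan2(l[1],l[0])).round(1))
w=P(np.array([[108,347],[254,347],[254,443],[107,443]])/1.5+[199.7,-.3],tool()[2,3]+.0086);c=w.mean(0)
e=w[1]-w[0]+w[2]-w[3];print('plate',c.round(1),np.linalg.norm(e/2),np.degrees(np.arctan2(e[1],e[0])),np.linalg.norm(w[0]-w[3]))
T=tool();print('plate in tool',(T[:3,:3].T@(c/1000-T[:3,3])*1000).round(1))
E
```

```text
[ 523.7 -152.9] 51.4 40.4 3.4 93.3
[ 526.6 -197.8] 52.0 40.5 3.4 93.3
[ 529.5 -242.4] 52.5 39.5 3.5 93.5
plate [ 526.5 -214.1  224. ] 48.301273067086136 3.500488463395903 35.91902636941502
plate in tool [-8.6 -0.7  2.4]
```

Emit:
step_arm(
  motion=[
    [0,1.7,29.1,0,0,0,255],
    [60,1.7,29.1,0,0,0,255],
    [120,1.7,29.1,0,0,0,255],
    [150,1.7,29.1,0,0,0,255],
    [163,1.7,29.1,0,0,0,255],
    [163,1.7,29.1,0,0,0,255],
    [163,1.7,29.1,0,0,0,255],
  ],
)

```text
time_s: 10.98
eef_pos: [0.5331, -0.2407, 0.057]
eef_rot: [0.517, 0.484, 0.515, -0.483]
wrist_force: [0.3, -0.5, -1.4]
opening: 0.535
```

```bash
python3 - <<'E'
from h import *
T=tool();print(T.round(4),ctrl.get_obs()['wrist_force'])
c=T[:3,:3]@np.array([-.0086,-.0007,.0024])+T[:3,3];print('plate at',c*1000, need([T[0,3],T[1,3],.0394],3.5))
E
```

```text
[[ 0.0023  0.9979  0.0646  0.5331]
 [-0.0017  0.0646 -0.9979 -0.2407]
 [-1.      0.0022  0.0018  0.057 ]
 [ 0.      0.      0.      1.    ]] [ 0.25738789 -0.45345886 -1.44970278]
plate at [ 532.49180904 -243.17421406   65.58756631] (array([17.6, -0. , -0. ]), array([ 0.2,  0.1, -0.1]))
```

Emit:
step_arm(
  motion=[
    [0,0,0,0,0,0,255],
  ],
)

```text
time_s: 11.1
eef_pos: [0.5329, -0.241, 0.057]
eef_rot: [0.517, 0.484, 0.515, -0.484]
wrist_force: [0.6, -0.5, -2.1]
opening: 0.536
```

```bash
python3 - <<'E'
from h import *
for i in range(4):
    o=ctrl.get_obs();print(o['time_s'],o['eef_pos'].round(4),o['eef_rot'].round(4));im,d,T=snap('wrist')
np.set_printoptions(linewidth=200)
im=im[150:330,230:410,::-1];cv2.imwrite('pics/w6.png',cv2.resize(np.clip(im*1.6,0,255).astype(np.uint8),None,fx=3.3,fy=3.3,interpolation=cv2.INTER_CUBIC))
E
```

```text
11.1 [ 0.5329 -0.241   0.057 ] [ 0.5169  0.4838  0.5147 -0.4835]
11.15 [ 0.5328 -0.2409  0.0568] [ 0.5167  0.4838  0.5149 -0.4836]
11.2 [ 0.5325 -0.2408  0.0565] [ 0.5165  0.4838  0.515  -0.4836]
11.25 [ 0.5324 -0.2407  0.0562] [ 0.5163  0.4838  0.5152 -0.4837]
```

View pics/w6.png

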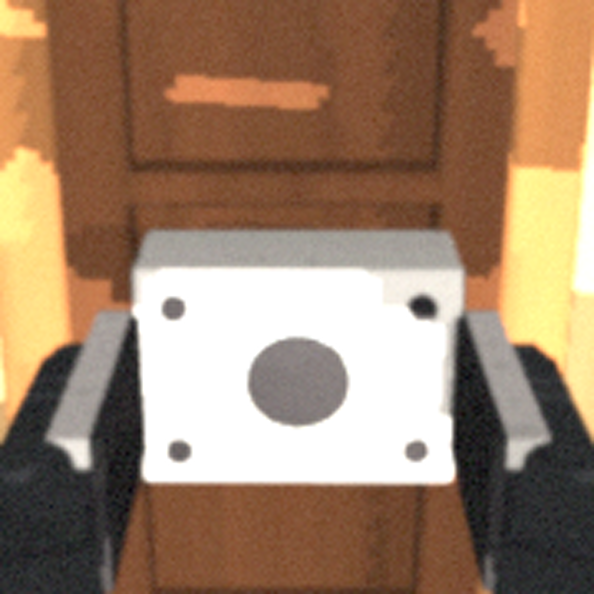

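The plate is about 2 mm too far in +x: its lower edge centre is at x=300 in the crop, against the pocket centre at about 286. The pose reading agrees, so I correct and let it settle.

Emit:
step_arm(
  motion=[
    [0,-2.4,-0.6,0,0,0,255],
    [0,-2.4,-0.6,0,0,0,255],
    [0,-2.4,-0.6,0,0,0,255],
    [0,-2.4,-0.6,0,0,0,255],
    [0,-2.4,-0.6,0,0,0,255],
    [0,-2.4,-0.6,0,0,0,255],
    [0,-2.4,-0.6,0,0,0,255],
    [0,-2.4,-0.6,0,0,0,255],
  ],
)

```text
time_s: 12.3
eef_pos: [0.5295, -0.2399, 0.0553]
eef_rot: [0.516, 0.484, 0.516, -0.484]
wrist_force: [-0.8, 0.2, -1.7]
opening: 0.534
```

```bash
python3 - <<'E'
from h import *
T=tool();print(T.round(4));c=T[:3,:3]@np.array([-.0086,-.0007,.0024])+T[:3,3];print('plate at',c*1000, need([T[0,3],T[1,3],.0394],3.5))
E
```

```text
[[-0.      0.9979  0.0641  0.5295]
 [-0.      0.0641 -0.9979 -0.2399]
 [-1.     -0.     -0.      0.0553]
 [ 0.      0.      0.      1.    ]]
plate at [ 528.91458411 -242.30897133   63.88959232] (array([15.9,  0. ,  0. ]), array([ 0.2, -0. ,  0. ]))
```

Emit:
step_arm(
  motion=[
    [5,0.3,0.2,0,0,0,255],
    [9,0.3,0.2,0,0,0,255],
    [12,0.3,0.2,0,0,0,255],
    [14,0.3,0.2,0,0,0,255],
    [15,0.3,0.2,0,0,0,255],
    [15,0.3,0.2,0,0,0,255],
    [15,0.3,0.2,0,0,0,255],
  ],
)

```text
time_s: 13.18
eef_pos: [0.5315, -0.2422, 0.0442]
eef_rot: [0.518, 0.484, 0.514, -0.484]
wrist_force: [-6.8, -0.6, 22.0]
opening: 0.535
```

Emit:
step_arm(
  motion=[
    [-9,0,0,0,0,0,255],
    [-9,0,0,0,0,0,255],
    [-9,0,0,0,0,0,255],
    [-9,0,0,0,0,0,255],
    [-9,0,0,0,0,0,255],
    [-9,0,0,0,0,0,255],
    [-9,0,0,0,0,0,255],
    [-9,0,0,0,0,0,255],
  ],
)

```text
time_s: 14.18
eef_pos: [0.5297, -0.2401, 0.0493]
eef_rot: [0.516, 0.484, 0.516, -0.484]
wrist_force: [0.4, 0.4, -2.5]
opening: 0.534
```

```bash
python3 - <<'E'
from h import *
im,d,T=snap('wrist','w7');t=tool();print(t.round(4),ctrl.get_obs()['wrist_force'])
cv2.imwrite('pics/w7.png',cv2.resize(np.clip(im[150:330,230:410,::-1]*1.,0,255).astype(np.uint8),None,fx=3.3,fy=3.3,interpolation=cv2.INTER_CUBIC))
E
```

```text
[[ 0.      0.9979  0.0641  0.5298]
 [-0.      0.0641 -0.9979 -0.2401]
 [-1.      0.      0.      0.0493]
 [ 0.      0.      0.      1.    ]] [ 0.52830496  0.33548841 -1.81001687]
```

View pics/w7.png

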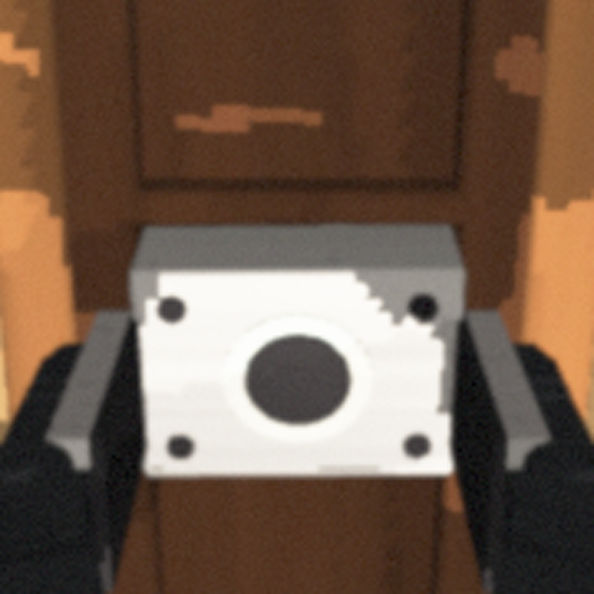

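```bash
python3 - <<'E'
from h import *
f=lambda p:np.array(p,float)/3.3+[230,150]-.35
P=lambda p,z:(onplane('wrist',f(p),z)*1000).round(1)
print('p3 near edge',P([[138,185],[462,185]],.04))
for zb in (.042,.040,.044): print('plate far bottom edge',P([[140,225],[460,225]],zb).tolist())
zt=.058
for zt in (.056,.058,.06): print('plate top',P([[133,270],[464,270],[455,475],[145,475]],zt).tolist())
E
```

```text
p3 near edge [[ 502.1 -217.9   40. ]
 [ 553.4 -214.7   40. ]]
plate far bottom edge [[502.8, -223.9, 42.0], [553.5, -220.7, 42.0]]
plate far bottom edge [[502.5, -224.8, 40.0], [553.8, -221.5, 40.0]]
plate far bottom edge [[503.0, -223.1, 44.0], [553.1, -220.0, 44.0]]
plate top [[503.8, -225.4, 56.0], [552.1, -222.3, 56.0], [554.8, -257.5, 56.0], [506.0, -260.6, 56.0]]
plate top [[504.1, -224.5, 58.0], [551.7, -221.5, 58.0], [554.3, -256.1, 58.0], [506.3, -259.1, 58.0]]
plate top [[504.4, -223.5, 60.0], [551.3, -220.6, 60.0], [553.9, -254.7, 60.0], [506.6, -257.7, 60.0]]
```

Emit:
step_arm(
  motion=[
    [0,0.2,1.2,0,0,0,255],
    [1.5,0.2,1.2,0,0,0,255],
    [3,0.2,1.2,0,0,0,255],
    [4,0.2,1.2,0,0,0,255],
    [5,0.2,1.2,0,0,0,255],
    [6,0.2,1.2,0,0,0,255],
    [7,0.2,1.2,0,0,0,255],
    [8,0.2,1.2,0,0,0,255],
    [9,0.2,1.2,0,0,0,255],
    [9,0.2,1.2,0,0,0,255],
  ],
)

```text
time_s: 15.48
eef_pos: [0.5311, -0.243, 0.0438]
eef_rot: [0.517, 0.483, 0.515, -0.484]
wrist_force: [-7.8, 0.3, 21.3]
opening: 0.534
```

Emit:
step_arm(
  motion=[
    [-2,-1.0,-0.8,0,0,0,255],
    [-2,-1.0,-0.8,0,0,0,255],
    [-1,-1.5,-0.8,0,0,0,255],
    [0,-1.5,-0.8,0,0,0,255],
    [0,-2,-0.8,0,0,0,255],
    [0,-2,-0.8,0,0,0,255],
  ],
)

```text
time_s: 16.23
eef_pos: [0.5308, -0.2424, 0.0441]
eef_rot: [0.518, 0.484, 0.513, -0.483]
wrist_force: [-0.6, 1.1, 18.2]
opening: 0.533
```

```bash
python3 - <<'E'
from h import *
im,d,T=snap('wrist');t=tool();print(t.round(4),ctrl.get_obs()['wrist_force'],ctrl.get_obs()['torque'])
cv2.imwrite('pics/w8.png',cv2.resize(im[130:330,200:440,::-1],None,fx=3,fy=3,interpolation=cv2.INTER_CUBIC))
E
```

```text
[[ 0.0058  0.9979  0.0639  0.5308]
 [-0.0038  0.064  -0.9979 -0.2424]
 [-1.      0.0056  0.0042  0.0441]
 [ 0.      0.      0.      1.    ]] [-1.96278762  0.5422957  17.60893615] [0.52019308 0.24971992 0.0555376 ]
```

View pics/w8.png

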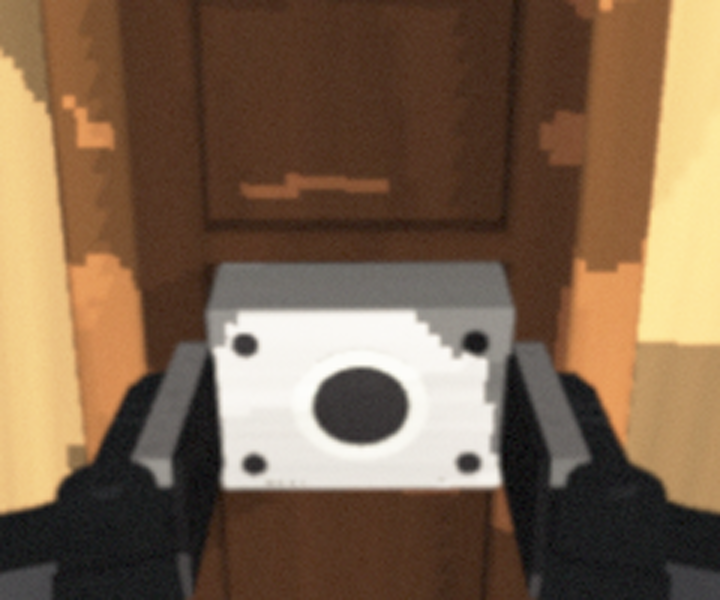

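```bash
python3 - <<'E'
from h import *
f=lambda p:np.array(p,float)/3+[200,130]-.33
P=lambda p,z:(onplane('wrist',f(p),z)*1000).round(1)
print('p3 near edge',P([[205,226],[508,226]],.04),P([[226,510],[487,510]],.04),P([[197,0],[519,0]],.04))
print('plate bottom',P([[218,263],[506,263]],.04))
print('plate top',P([[208,309],[514,309],[500,488],[222,488]],.056))
im=np.load('last_wrist.npz')['im'].astype(int).sum(2)
print(im[195:228,300], im[195:228,340])
print(im[214,260:380:1])
E
```

```text
p3 near edge [[ 502.2 -218.1   40. ]
 [ 553.2 -215.    40. ]] [[ 506.6 -274.7   40. ]
 [ 555.7 -271.8   40. ]] [[ 500.5 -180.7   40. ]
 [ 550.7 -177.6   40. ]]
plate bottom [[ 504.5 -224.7   40. ]
 [ 553.6 -221.7   40. ]]
plate top [[ 505.2 -225.9   56. ]
 [ 552.5 -223.    56. ]
 [ 554.  -255.7   56. ]
 [ 507.8 -258.4   56. ]]
[192 197 171 165 170 179 182 173 135 126 118 116 134 139 152 157 163 158
 164 158 153 172 217 304 328 324 322 318 328 323 334 336 330] [167 166 166 174 167 169 165 155 127 110 121 122 141 151 170 161 163 169
 174 173 174 181 248 305 327 332 328 329 336 341 336 334 337]
[175 178 158 164 166 168 167 164 162 154 172 165 174 163 171 177 183 172
 185 171 186 184 177 180 182 179 183 186 174 185 159 163 170 172 162 179
 164 165 168 162 158 167 157 159 171 157 157 165 172 161 161 168 163 158
 135 153 159 168 168 161 155 151 162 145 154 150 151 154 162 157 174 168
 178 158 160 166 157 170 171 159 173 169 168 165 165 164 176 161 173 170
 158 184 158 162 168 161 161 162 173 168 163 168 164 159 163 160 171 164
 163 163 165 169 174 173 174 158 163 164 151 159]
```

The plate is still sitting on the slide's top face because my rim row was off. I read the middle of the dark wall band, and the true rim is about 1.4 mm further towards -y. I'll lift, shift and settle.

Emit:
step_arm(
  motion=[
    [-9,1.7,4,0,0,0,255],
    [-9,1.7,4,0,0,0,255],
    [-9,1.7,4,0,0,0,255],
    [-9,1.7,4,0,0,0,255],
    [-9,1.7,4,0,0,0,255],
    [-9,1.7,4,0,0,0,255],
    [-9,1.7,4,0,0,0,255],
    [-9,1.7,4,0,0,0,255],
  ],
)

```text
time_s: 17.27
eef_pos: [0.53, -0.2445, 0.0493]
eef_rot: [0.516, 0.484, 0.516, -0.484]
wrist_force: [-0.6, 0.7, -2.8]
opening: 0.538
```

```bash
python3 - <<'E'
from h import *
im,d,T=snap('wrist');t=tool();print(t[:3,3].round(4))
g=cv2.GaussianBlur(im.astype(np.float32).sum(2),(5,1),0);print(g[195:240,300].astype(int), g[195:240,340].astype(int))
E
```

```text
[ 0.53   -0.2445  0.0493]
[174 159 124 123 116 139 149 155 165 161 166 159 165 160 158 144 158 173
 176 174 166 159 219 295 314 319 318 314 321 328 328 323 321 324 327 338
 402 555 691 738 745 747 748 748 747] [159 143 116 123 116 133 156 160 164 163 166 168 165 162 164 137 152 147
 157 157 159 171 233 296 315 316 314 318 324 322 323 326 322 322 325 334
 373 423 441 447 460 574 690 711 713]
```

```bash
python3 - <<'E'
from h import *
P=lambda r,z:(onplane('wrist',[[320,r]],z)*1000).round(1)[0]
print('rim3',P(200.5,.04),'rim2',P(210.2,.04),'plate bottom',P(217.2,.0453),'top far',P(231.6,.0613))
E
```

```text
rim3 [ 527.5 -217.9   40. ] rim2 [ 527.8 -223.3   40. ] plate bottom [ 527.9 -225.1   45.3] top far [ 528.  -225.9   61.3]
```

Emit:
step_arm(
  motion=[
    [2,-0.3,-0.3,0,0,0,255],
    [4,-0.3,-0.3,0,0,0,255],
    [5,-0.3,-0.3,0,0,0,255],
    [6,-0.3,-0.3,0,0,0,255],
    [7,-0.3,-0.3,0,0,0,255],
    [8,-0.3,-0.3,0,0,0,255],
    [9,-0.3,-0.3,0,0,0,255],
    [10,-0.3,-0.3,0,0,0,255],
    [11,-0.3,-0.3,0,0,0,255],
    [12,-0.3,-0.3,0,0,0,255],
  ],
)

```text
time_s: 18.58
eef_pos: [0.5299, -0.2454, 0.0395]
eef_rot: [0.516, 0.483, 0.515, -0.484]
wrist_force: [-9.6, 1.2, 18.3]
opening: 0.536
```

Emit:
step_arm(
  motion=[
    [-2,0,0,0,0,0,255],
    [-2,0,0,0,0,0,60],
    [-2,0,0,0,0,0,60],
    [-2,0,0,0,0,0,60],
    [-40,0,0,0,0,0,60],
    [-90,0,-10,0,0,0,60],
    [-100,0,-10,0,0,0,60],
    [-100,0,-10,0,0,0,60],
    [-100,0,-10,0,0,0,60],
    [-100,0,-10,0,0,0,60],
  ],
)

```text
time_s: 19.82
eef_pos: [0.5281, -0.2337, 0.1355]
eef_rot: [0.515, 0.484, 0.517, -0.484]
wrist_force: [0.2, 0.5, -0.3]
opening: 0.768
```

```bash
python3 - <<'E'
from h import *
im,d,T=snap('wrist');t=tool();print(t[:3,3].round(4))
c=proj('wrist',[[.5293,-.243,.048]])[0];print(c)
for thr in (120,150,180):print(plate(c,z=.048,thr=thr,half=40))
x,y=int(c[0]),int(c[1])
cv2.imwrite('pics/w9.png',cv2.resize(np.clip(im[y-110:y+70,x-80:x+80,::-1]*1.5,0,255).astype(np.uint8),None,fx=3.3,fy=3.3,interpolation=cv2.INTER_CUBIC))
k=4;dd=d[y-60:y+60,x-50:x+50]
# depth -> world heights
kk,dc=K('wrist')
vv,uu=np.mgrid[y-40:y+40:4,x-32:x+33:8]
pts=np.c_[uu.ravel(),vv.ravel()].astype(float);u=cv2.undistortPoints(pts.reshape(-1,1,2),kk,dc).reshape(-1,2);D=d[vv,uu].ravel()
W=(np.c_[u,np.ones(len(u))]*D[:,None])@T[:3,:3].T+T[:3,3];print((W[:,2]*1000).reshape(vv.shape).round(0))
E
```

```text
[ 0.5282 -0.2338  0.1358]
[321.98616958 212.43313696]
[ 529.3 -243.9    3.6   48.6   35.8]
[ 529.3 -243.9    3.6   48.3   35.8]
[ 529.2 -243.9    3.6   47.6   34.1]
[[41. 33. 33. 33. 33. 34. 33. 33. 33.]
 [40. 33. 33. 33. 34. 33. 34. 34. 35.]
 [41. 36. 37. 35. 35. 35. 36. 36. 36.]
 [42. 41. 42. 42. 41. 41. 42. 41. 42.]
 [39. 40. 40. 41. 41. 40. 40. 40. 41.]
 [41. 49. 49. 49. 47. 48. 49. 48. 40.]
 [41. 49. 50. 49. 50. 49. 49. 50. 40.]
 [39. 51. 49. 48. 49. 49. 50. 50. 40.]
 [41. 48. 49. 50. 50. 50. 49. 49. 39.]
 [41. 49. 50. 49. 49. 51. 50. 48. 40.]
 [40. 49. 49. 50. 50. 50. 48. 48. 40.]
 [41. 50. 50. 50. 50. 51. 49. 50. 41.]
 [42. 50. 50. 50. 51. 50. 50. 48. 41.]
 [42. 49. 50. 50. 50. 50. 49. 49. 41.]
 [42. 52. 49. 48. 49. 50. 49. 49. 41.]
 [41. 49. 50. 49. 50. 49. 49. 49. 42.]
 [42. 42. 42. 41. 42. 41. 41. 42. 41.]
 [42. 33. 33. 34. 33. 33. 34. 32. 41.]
 [40. 34. 32. 33. 33. 34. 33. 33. 42.]
 [43. 34. 33. 34. 32. 34. 33. 32. 40.]]
```

Depth shows the plate in pocket 2 seated flat: it reads 8.5 mm above the slide top across the whole face. I'll use the same depth image to map the free pockets.

```bash
cat >> h.py <<'E'
def cloud(cam='wrist'):
    f=np.load('last_'+cam+'.npz');d=f['d'];kk,dc=K(cam);v,u=np.mgrid[0:400,0:640]
    n=cv2.undistortPoints(np.c_[u.ravel(),v.ravel()].astype(float).reshape(-1,1,2),kk,dc).reshape(-1,2)
    W=(np.c_[n,np.ones(len(n))]*d.reshape(-1,1))@f['T'][:3,:3].T+f['T'][:3,3]; W[d.ravel()<=0]=np.nan
    return W.reshape(400,640,3)*1000
def slidegrid():
    """slide-frame raster of height: u across (+-40), v along from pocket 4"""
    W=cloud();a=np.radians(3.5);o=np.array([523.6,-152.9]);e=np.array([np.cos(a),np.sin(a)]);n=np.array([-e[1],e[0]])
    q=W[...,:2]-o;return q@e,q@n,W[...,2]
E
python3 - <<'E'
from h import *
u,v,z=slidegrid()
for i,v0 in ((4,0),(3,-45),(2,-90),(1,-135)):
    m=(abs(u)<10)&(abs(v-v0)<30);h=[]
    for t in np.arange(-26,27,1.): 
        s=m&(abs(v-v0-t)<.7);h.append(np.nanmedian(z[s]) if s.sum()>5 else np.nan)
    mu=(abs(v-v0)<12)&(abs(u)<40);g=[]
    for t in np.arange(-34,35,1.): 
        s=mu&(abs(u-t)<.7);g.append(np.nanmedian(z[s]) if s.sum()>5 else np.nan)
    print(i,'along',np.array(h).round(0).tolist());print('  across',np.array(g).round(0).tolist())
E
```

```text
4 along [41.0, 41.0, 41.0, 41.0, 41.0, 34.0, 33.0, 33.0, 33.0, 33.0, 33.0, 33.0, 33.0, 33.0, 34.0, 33.0, 33.0, 33.0, 33.0, 33.0, 33.0, 33.0, 33.0, 33.0, 33.0, 33.0, 33.0, 33.0, 33.0, 33.0, 33.0, 33.0, 33.0, 33.0, 33.0, 33.0, 33.0, 33.0, 33.0, 33.0, 33.0, 33.0, 33.0, 33.0, 40.0, 41.0, 41.0, 41.0, 41.0, 41.0, 41.0, 41.0, 41.0]
  across [41.0, 41.0, 41.0, 41.0, 41.0, 41.0, 41.0, 41.0, 41.0, 35.0, 33.0, 33.0, 33.0, 33.0, 33.0, 33.0, 33.0, 33.0, 33.0, 33.0, 33.0, 33.0, 33.0, 33.0, 33.0, 33.0, 33.0, 33.0, 33.0, 33.0, 33.0, 33.0, 33.0, 33.0, 33.0, 33.0, 33.0, 33.0, 33.0, 33.0, 33.0, 33.0, 33.0, 33.0, 33.0, 33.0, 33.0, 33.0, 33.0, 33.0, 33.0, 33.0, 33.0, 33.0, 33.0, 33.0, 33.0, 33.0, 33.0, 34.0, 40.0, 41.0, 41.0, 41.0, 41.0, 41.0, 41.0, 41.0, 41.0]
3 along [220.0, 221.0, 42.0, 41.0, 39.0, 34.0, 33.0, 33.0, 34.0, 34.0, 33.0, 33.0, 33.0, 33.0, 33.0, 33.0, 33.0, 33.0, 33.0, 33.0, 34.0, 33.0, 33.0, 33.0, 33.0, 33.0, 33.0, 33.0, 33.0, 33.0, 33.0, 33.0, 33.0, 33.0, 33.0, 33.0, 33.0, 33.0, 33.0, 33.0, 34.0, 33.0, 33.0, 34.0, 41.0, 41.0, 41.0, 41.0, 41.0, 41.0, 34.0, 33.0, 33.0]
  across [41.0, 41.0
[... 1204 characters left out ...]
 33.0, 33.0, 33.0, 33.0, 33.0, 33.0, 33.0, 33.0, 33.0, 33.0, 33.0, 33.0, 33.0, 33.0, 33.0, 33.0, 33.0, 33.0, 33.0, 33.0, 33.0, 33.0, 33.0, 33.0, 33.0, 33.0, 33.0, 33.0, 33.0, 33.0, 33.0, 33.0, 33.0, 33.0, 34.0, nan, nan, nan, 41.0, 41.0, 41.0, 41.0, 41.0, nan, nan, nan, 49.0]
  across [41.0, 41.0, 41.0, 41.0, 42.0, 41.0, 41.0, 41.0, 36.0, 33.0, 33.0, 33.0, 33.0, 34.0, 33.0, 33.0, 33.0, 33.0, 33.0, 33.0, 33.0, 33.0, 33.0, 33.0, 33.0, 33.0, 33.0, 34.0, 33.0, 33.0, 33.0, 33.0, 33.0, 33.0, 33.0, 33.0, 33.0, 33.0, 33.0, 33.0, 33.0, 33.0, 33.0, 33.0, 33.0, 33.0, 34.0, 33.0, 33.0, 33.0, 33.0, 33.0, 33.0, 33.0, 33.0, 33.0, 33.0, 33.0, 33.0, 35.0, 41.0, 41.0, 42.0, 41.0, 41.0, 41.0, 41.0, 41.0, 41.0]
```

Emit:
step_arm(
  motion=[
    [-60,21,-545,92.6,0,0,60],
    [-60,21,-545,92.6,0,0,60],
    [-60,21,-545,92.6,0,0,60],
    [-60,21,-545,92.6,0,0,60],
    [-60,21,-545,92.6,0,0,60],
    [-60,21,-545,92.6,0,0,60],
    [-60,21,-545,92.6,0,0,60],
    [-60,21,-545,92.6,0,0,60],
    [-60,21,-545,92.6,0,0,60],
    [-60,21,-545,92.6,0,0,60],
  ],
)

```text
time_s: 21.12
eef_pos: [0.5143, 0.3138, 0.1969]
eef_rot: [-0.006, -0.707, -0.006, 0.707]
wrist_force: [0.8, -0.0, 0.4]
opening: 0.764
```

```bash
python3 - <<'E'
from h import *
im,d,T=snap('wrist');t=tool();print(t.round(4))
W=cloud();m=(W[...,2]>86)&(W[...,2]<100)&(abs(W[...,0]-515)<40)&(abs(W[...,1]-311)<40);p=W[m][:,:2].astype(np.float32)
print(m.sum(),cv2.minAreaRect(p),np.median(W[m][:,2]))
(cx,cy),_,a=cv2.minAreaRect(p);print(need([cx/1e3,cy/1e3,.07],91))
E
```

```text
[[-1.000e-04  1.740e-02 -9.998e-01  5.140e-01]
 [ 2.300e-03 -9.998e-01 -1.740e-02  3.162e-01]
 [-1.000e+00 -2.300e-03  1.000e-04  1.973e-01]
 [ 0.000e+00  0.000e+00  0.000e+00  1.000e+00]]
796 ((515.600341796875, 311.12762451171875), (12.973891258239746, 45.37274169921875), 89.83439636230469) 92.72600516747866
(array([127.3,   5.4,  -1.5]), array([-0. ,  0. ,  0.1]))
```

Emit:
step_arm(
  motion=[
    [60,0,-1,0,0,0,60],
    [110,0,-1,0,0,0,60],
    [127,0,-1,0,0,0,100],
    [127,0,-1,0,0,0,255],
    [127,0,-1,0,0,0,255],
    [127,0,-1,0,0,0,255],
    [127,0,-1,0,0,0,255],
    [127,0,-1,0,0,0,255],
  ],
)

```text
time_s: 22.18
eef_pos: [0.5179, 0.3118, 0.0729]
eef_rot: [0.006, 0.709, 0.007, -0.706]
wrist_force: [0.8, -0.2, 7.2]
opening: 0.14
```

Emit:
step_arm(
  motion=[
    [0,0,0,-9,0,0,255],
    [0,0,0,-18,0,0,255],
    [0,0,0,-27,0,0,255],
    [0,0,0,-36,0,0,255],
    [0,0,0,-45,0,0,255],
    [0,0,0,-54,0,0,255],
    [0,0,0,-60,0,0,255],
    [0,0,0,-60,0,0,255],
    [0,0,0,-60,0,0,255],
  ],
)

```text
time_s: 23.3
eef_pos: [0.5169, 0.3135, 0.0729]
eef_rot: [0.359, 0.611, 0.36, -0.607]
wrist_force: [-3.0, 7.5, 7.3]
opening: 0.139
```

Emit:
step_arm(
  motion=[
    [0,0,0,0,0,0,60],
    [0,0,0,0,0,0,60],
    [0,0,0,0,0,0,60],
    [-60,0,0,0,0,0,60],
    [-110,-89,51,-30,0,0,60],
    [-110,-89,51,-30,0,0,60],
    [-110,-89,51,-30,0,0,60],
    [-110,-89,51,-30,0,0,60],
    [-110,-89,51,-30,0,0,60],
    [-110,-89,51,-30,0,0,60],
  ],
)

```text
time_s: 24.55
eef_pos: [0.4137, 0.3092, 0.1797]
eef_rot: [0.504, 0.495, 0.504, -0.496]
wrist_force: [0.3, 1.6, -0.1]
opening: 0.766
```

```bash
cat >> h.py <<'E'
def topfit(c,zlo,zhi,r=40):
    """rectangle fit of cloud points near world c (mm) in height band -> cx,cy,angle,long,short,zmed"""
    W=cloud();m=(W[...,2]>zlo)&(W[...,2]<zhi)&(np.hypot(W[...,0]-c[0],W[...,1]-c[1])<r)
    m=cv2.morphologyEx(m.astype(np.uint8),cv2.MORPH_OPEN,np.ones((3,3)))
    n,l,s,_=cv2.connectedComponentsWithStats(m);k=1+np.argmax(s[1:,4]);m=l==k
    (cx,cy),(w,h),a=cv2.minAreaRect(W[m][:,:2].astype(np.float32))
    if w<h:a+=90;w,h=h,w
    return np.round([cx,cy,(a+90)%180-90,w,h,np.median(W[m][:,2])],1)
E
python3 - <<'E'
from h import *
im,d,T=snap('wrist','w10');t=tool();print(t.round(4))
c=proj('wrist',[[.415,.311,.048]])[0]
for th in (120,150): print(plate(c,half=60,thr=th))
r=topfit((415,311),45,56);print(r)
print(need([r[0]/1e3,r[1]/1e3,.038],r[2]))
E
```

```text
[[-1.000e-03  9.999e-01  1.690e-02  4.137e-01]
 [-4.000e-04  1.690e-02 -9.999e-01  3.092e-01]
 [-1.000e+00 -1.000e-03  4.000e-04  1.797e-01]
 [ 0.000e+00  0.000e+00  0.000e+00  1.000e+00]]
[414.8 309.4 -53.5  47.8  36.1]
[414.8 309.  -53.5  47.3  35.6]
[414.3 309.1 -53.6  48.2  36.   49.2]
(array([1.417e+02, 8.000e-01, 1.000e-01]), array([54.6,  0. ,  0. ]))
```

Emit:
step_arm(
  motion=[
    [50,0.8,0,54.6,0,0,60],
    [80,0.8,0,54.6,0,0,60],
    [80,0.8,0,54.6,0,0,60],
    [80,0.8,0,54.6,0,0,60],
    [80,0.8,0,54.6,0,0,60],
    [80,0.8,0,54.6,0,0,60],
    [120,0.8,0,54.6,0,0,60],
    [141,0.8,0,54.6,0,0,60],
    [141,0.8,0,54.6,0,0,60],
    [141,0.8,0,54.6,0,0,60],
  ],
)

```text
time_s: 25.85
eef_pos: [0.4149, 0.3097, 0.04]
eef_rot: [0.222, 0.672, 0.222, -0.671]
wrist_force: [0.9, 0.1, 0.2]
opening: 0.765
```

Emit:
step_arm(
  motion=[
    [0,0,0,0,0,0,60],
    [0,0,0,0,0,0,255],
    [0,0,0,0,0,0,255],
    [0,0,0,0,0,0,255],
    [0,0,0,0,0,0,255],
    [0,0,0,0,0,0,255],
  ],
)

```text
time_s: 26.6
eef_pos: [0.415, 0.3099, 0.0407]
eef_rot: [0.221, 0.672, 0.221, -0.671]
wrist_force: [-1.3, -0.7, 7.3]
opening: 0.533
```

Emit:
step_arm(
  motion=[
    [-50,0,0,0,0,0,255],
    [-110,0,0,0,0,0,255],
    [-140,0,0,0,0,0,255],
  ],
)

```text
time_s: 26.98
eef_pos: [0.4155, 0.3101, 0.1831]
eef_rot: [0.221, 0.673, 0.222, -0.67]
wrist_force: [0.3, 0.0, -1.6]
opening: 0.535
```

Emit:
step_arm(
  motion=[
    [10,476,212,-57.2,0,0,255],
    [10,476,212,-57.2,0,0,255],
    [10,476,212,-57.2,0,0,255],
    [10,476,212,-57.2,0,0,255],
    [10,476,212,-57.2,0,0,255],
    [10,476,212,-57.2,0,0,255],
    [10,476,212,-57.2,0,0,255],
    [10,476,212,-57.2,0,0,255],
    [10,476,212,-57.2,0,0,255],
    [10,476,212,-57.2,0,0,255],
  ],
)

```text
time_s: 28.22
eef_pos: [0.5269, -0.2034, 0.1694]
eef_rot: [0.515, 0.485, 0.514, -0.485]
wrist_force: [-0.4, 0.3, -1.0]
opening: 0.533
```

Emit:
step_arm(
  motion=[
    [60,0,0,0,0,0,255],
    [98,0,0,0,0,0,255],
    [98,0,0,0,0,0,255],
    [98,0,0,0,0,0,255],
    [98,0,0,0,0,0,255],
    [98,0,0,0,0,0,255],
    [98,0,0,0,0,0,255],
    [98,0,0,0,0,0,255],
  ],
)

```text
time_s: 29.22
eef_pos: [0.5268, -0.1994, 0.0716]
eef_rot: [0.516, 0.484, 0.516, -0.484]
wrist_force: [-0.1, 0.6, -1.4]
opening: 0.536
```

```bash
cat >> h.py <<'E'
def held(p):
    """settled hover check over pocket p (mm): held-plate rect and shift of tool needed to centre it"""
    snap('wrist');t=tool();c=t[:3,3]*1000;print('tcp',c.round(1),ctrl.get_obs()['opening'])
    r=topfit(c[:2],c[2]+2,c[2]+22,r=38);print('held',r)
    w=np.array([p[0]-r[0],p[1]-r[1],0]);print('shift tool',(t[:3,:3].T@w).round(1),'turn',round(r[2]-3.5,1),'bottom above seat',r[5]-49.4)
    return r
E
python3 - <<'E'
from h import *
held((526.4,-199.7))
E
```

```text
tcp [ 526.8 -199.4   71.4] 0.5321031824963756
held [ 526.2 -199.3    4.8   72.7   36.9   80.1]
shift tool [0.  0.2 0.4] turn 1.3 bottom above seat 30.699999999999996
```

```bash
cat >> h.py <<'E'
def held2(p,pa=3.5):
    t=tool();f=np.load('last_wrist.npz');W=cloud()/1000;q=(W-t[:3,3])@t[:3,:3]*1000
    m=(abs(q[...,1])<45)&(abs(q[...,2])<30)&(q[...,0]<-4)&(q[...,0]>-20)
    zt=np.median(q[...,0][m&(abs(q[...,1])<18)]);m&=abs(q[...,0]-zt)<3
    g=lambda m_,k,a:np.percentile(q[...,k][m_],a)
    rows=[]
    for y in (-17,-9,9,17):
        s=m&(abs(q[...,1]-y)<3);rows.append([y,g(s,2,1),g(s,2,99)])
    rows=np.array(rows);mid=rows[:,1:].mean(1);sl=np.polyfit(rows[:,0],mid,1)
    r=plate(proj('wrist',[t[:3,3]-t[:3,0]*(-zt-1.4)/1000*1])[0],half=75,z=t[2,3]+(-zt-1.4)/1000,thr=140)
    c=t[:3,3]*1000+t[:3,:3]@np.array([0,0,sl[1]]);w=np.array([p[0]-c[0],p[1]-c[1],0])
    tp=np.array(p+(0,))
    print('zt',zt.round(1),'edges',rows.round(1).tolist(),'tz off',sl[1].round(2),'slope deg',np.degrees(sl[0]).round(1),'colour',r)
    print('yaw y',np.degrees(np.arctan2(t[1,1],t[0,1])).round(2),'shift tool (ty assumes jaw-centred)',(t[:3,:3].T@w).round(1))
    print('colour shift',(t[:3,:3].T@np.array([p[0]-r[0],p[1]-r[1],0])).round(1))
E
python3 - <<'E'
from h import *
held2((526.4,-199.7))
E
```

```text
zt -8.6 edges [[-17.0, -17.8, 17.4], [-9.0, -17.9, 17.4], [9.0, -17.7, 17.4], [17.0, -17.9, 17.4]] tz off -0.21 slope deg 0.0 colour [ 526.6 -209.3  -86.4   54.    47.6]
yaw y 3.67 shift tool (ty assumes jaw-centred) [ 0.  -0.4  0.5]
colour shift [-0.   0.4 -9.6]
```

Emit:
step_arm(
  motion=[
    [12,0,0.4,0,0,0,255],
    [20,0,0.4,0,0,0,255],
    [20,0,0.4,0,0,0,255],
    [20,0,0.4,0,0,0,255],
    [22,0,0.4,0,0,0,255],
    [24,0,0.4,0,0,0,255],
    [26,0,0.4,0,0,0,255],
    [28,0,0.4,0,0,0,255],
    [30,0,0.4,0,0,0,255],
    [32,0,0.4,0,0,0,255],
  ],
)

```text
time_s: 30.52
eef_pos: [0.5269, -0.2002, 0.0406]
eef_rot: [0.516, 0.483, 0.516, -0.484]
wrist_force: [-8.6, 0.6, 22.3]
opening: 0.528
```

Emit:
step_arm(
  motion=[
    [-2,0,0,0,0,0,255],
    [-2,0,0,0,0,0,60],
    [-2,0,0,0,0,0,60],
    [-2,0,0,0,0,0,60],
    [-50,0,0,0,0,0,60],
    [-98,0,0,0,0,0,60],
    [-98,0,0,0,0,0,60],
    [-98,0,0,0,0,0,60],
  ],
)

```text
time_s: 31.52
eef_pos: [0.5265, -0.1995, 0.1369]
eef_rot: [0.516, 0.484, 0.516, -0.484]
wrist_force: [-0.9, -0.6, -1.9]
opening: 0.763
```

```bash
python3 - <<'E'
from h import *
snap('wrist');t=tool();print(t[:3,3].round(4))
for p in ((529.2,-244.6),(526.4,-199.7)): print(topfit(p,45,56,r=34))
print(need([.5156,.3111,.17],150))
T=t;a=np.radians(-30);y=np.array([np.cos(a),np.sin(a),0]);x=np.array([0,0,-1.]);M=np.c_[x,y,np.cross(x,y)]
print(np.degrees(R.from_matrix(T[:3,:3].T@M).as_rotvec()))
E
```

```text
[ 0.526  -0.1993  0.1361]
[ 528.8 -243.9    3.7   48.1   36.7   49.3]
[ 525.9 -200.     3.6   48.1   35.9   49.2]
(array([ -33.3,   22.2, -510. ]), array([33.7, -0. ,  0.1]))
[33.67270199 -0.03793036  0.10578333]
```

Emit:
step_arm(
  motion=[
    [-50,22,-510,33.5,0,0,60],
    [-50,22,-510,33.5,0,0,60],
    [-50,22,-510,33.5,0,0,60],
    [-50,22,-510,33.5,0,0,60],
    [-50,22,-510,33.5,0,0,60],
    [-50,22,-510,33.5,0,0,60],
    [-50,22,-510,33.5,0,0,60],
    [-50,22,-510,33.5,0,0,60],
    [-50,22,-510,33.5,0,0,60],
    [-50,22,-510,33.5,0,0,60],
  ],
)

```text
time_s: 32.83
eef_pos: [0.5147, 0.3122, 0.1854]
eef_rot: [-0.355, -0.61, -0.356, 0.612]
wrist_force: [0.5, 0.1, 0.0]
opening: 0.764
```

```bash
python3 - <<'E'
from h import *
im,d,T=snap('wrist','w11');t=tool();print(t[:3,3].round(4))
r=topfit((515,311),86,100,r=40);print(r,need([r[0]/1e3,r[1]/1e3,.07],r[2]-90))
E
```

```text
[0.5149 0.3108 0.1854]
[514.9 311.3  60.9  45.6  12.8  92.8] (array([115.4,  -0. ,  -0.7]), array([-0.6,  0.2,  0.1]))
```

View pics/w11.png

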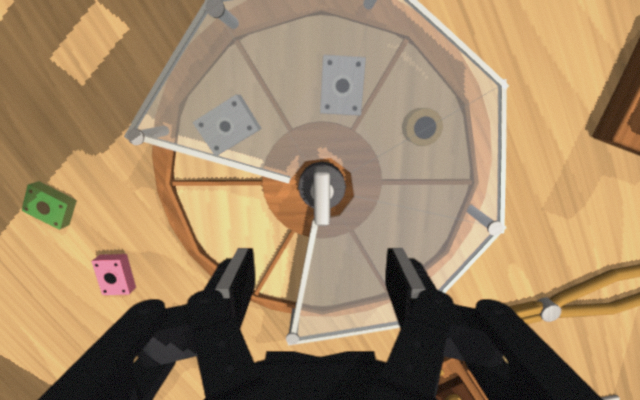

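The carousel now holds two plates, at (227,126) and (342,86), with the collar behind them at (423,126). I grip the bar and turn it another 60°.

Emit:
step_arm(
  motion=[
    [60,0,-0.5,0,0,0,60],
    [105,0,-0.5,0,0,0,60],
    [115,0,-0.5,0,0,0,100],
    [115,0,-0.5,0,0,0,255],
    [115,0,-0.5,0,0,0,255],
    [115,0,-0.5,0,0,0,255],
    [115,0,-0.5,0,0,0,255],
    [115,0,-0.5,0,0,0,255],
  ],
)

```text
time_s: 33.88
eef_pos: [0.5162, 0.3123, 0.0748]
eef_rot: [0.354, 0.612, 0.355, -0.611]
wrist_force: [-6.1, 1.4, 3.5]
opening: 0.134
```

Emit:
step_arm(
  motion=[
    [0,0,0,-9,0,0,255],
    [0,0,0,-18,0,0,255],
    [0,0,0,-27,0,0,255],
    [0,0,0,-36,0,0,255],
    [0,0,0,-45,0,0,255],
    [0,0,0,-54,0,0,255],
    [0,0,0,-60,0,0,255],
    [0,0,0,-60,0,0,255],
    [0,0,0,-60,0,0,255],
  ],
)

```text
time_s: 35.0
eef_pos: [0.5155, 0.3123, 0.0747]
eef_rot: [0.613, 0.353, 0.613, -0.352]
wrist_force: [-8.4, 1.8, 7.5]
opening: 0.135
```

Emit:
step_arm(
  motion=[
    [0,0,0,0,0,0,60],
    [0,0,0,0,0,0,60],
    [0,0,0,0,0,0,60],
    [-60,0,0,0,0,0,60],
    [-106,-88,-49,30,0,0,60],
    [-106,-88,-49,30,0,0,60],
    [-106,-88,-49,30,0,0,60],
    [-106,-88,-49,30,0,0,60],
    [-106,-88,-49,30,0,0,60],
    [-106,-88,-49,30,0,0,60],
  ],
)

```text
time_s: 36.25
eef_pos: [0.4159, 0.309, 0.1778]
eef_rot: [0.501, 0.499, 0.501, -0.499]
wrist_force: [-0.6, -0.0, 0.3]
opening: 0.765
```

```bash
python3 - <<'E'
from h import *
im,d,T=snap('wrist');t=tool();print(t[:3,3].round(4))
c=proj('wrist',[[.415,.311,.048]])[0];print(plate(c,half=60,thr=120))
r=topfit((415,311),45,56);print(r)
print(need([r[0]/1e3,r[1]/1e3,.039],r[2]))
E
```

```text
[0.4158 0.309  0.1778]
[413.1 315.4  59.4  48.   35.7]
[412.7 315.1  59.6  48.3  36.1  49.3]
(array([138.8,  -3. ,  -6.2]), array([-59.4,  -0. ,   0.1]))
```

Emit:
step_arm(
  motion=[
    [40,-3,-6.2,-59.4,0,0,60],
    [78,-3,-6.2,-59.4,0,0,60],
    [78,-3,-6.2,-59.4,0,0,60],
    [78,-3,-6.2,-59.4,0,0,60],
    [78,-3,-6.2,-59.4,0,0,60],
    [78,-3,-6.2,-59.4,0,0,60],
    [78,-3,-6.2,-59.4,0,0,60],
    [118,-3,-6.2,-59.4,0,0,60],
    [139,-3,-6.2,-59.4,0,0,60],
    [139,-3,-6.2,-59.4,0,0,60],
  ],
)

```text
time_s: 37.55
eef_pos: [0.4111, 0.3146, 0.0375]
eef_rot: [0.681, 0.185, 0.683, -0.187]
wrist_force: [-1.4, -0.8, -0.0]
opening: 0.764
```

Emit:
step_arm(
  motion=[
    [0,0,0,0,0,0,60],
    [0,0,0,0,0,0,60],
    [0,0,0,0,0,0,255],
    [0,0,0,0,0,0,255],
    [0,0,0,0,0,0,255],
    [0,0,0,0,0,0,255],
    [0,0,0,0,0,0,255],
  ],
)

```text
time_s: 38.42
eef_pos: [0.4133, 0.3159, 0.0407]
eef_rot: [0.683, 0.186, 0.682, -0.185]
wrist_force: [-2.7, -0.8, 7.7]
opening: 0.538
```

Emit:
step_arm(
  motion=[
    [-50,0,0,0,0,0,255],
    [-110,0,0,0,0,0,255],
    [-140,0,0,0,0,0,255],
  ],
)

```text
time_s: 38.8
eef_pos: [0.4138, 0.316, 0.183]
eef_rot: [0.684, 0.187, 0.681, -0.184]
wrist_force: [0.7, 0.3, -1.8]
opening: 0.532
```

Emit:
step_arm(
  motion=[
    [10,-350,333.4,56.1,0,0,255],
    [10,-350,333.4,56.1,0,0,255],
    [10,-350,333.4,56.1,0,0,255],
    [10,-350,333.4,56.1,0,0,255],
    [10,-350,333.4,56.1,0,0,255],
    [10,-350,333.4,56.1,0,0,255],
    [10,-350,333.4,56.1,0,0,255],
    [10,-350,333.4,56.1,0,0,255],
    [10,-350,333.4,56.1,0,0,255],
    [10,-350,333.4,56.1,0,0,255],
  ],
)

```text
time_s: 40.05
eef_pos: [0.5222, -0.1547, 0.1689]
eef_rot: [0.514, 0.485, 0.515, -0.485]
wrist_force: [0.7, 0.7, -2.4]
opening: 0.529
```

Emit:
step_arm(
  motion=[
    [60,0,0,0,0,0,255],
    [98,0,0,0,0,0,255],
    [98,0,0,0,0,0,255],
    [98,0,0,0,0,0,255],
    [98,0,0,0,0,0,255],
    [98,0,0,0,0,0,255],
    [98,0,0,0,0,0,255],
    [98,0,0,0,0,0,255],
  ],
)

```text
time_s: 41.05
eef_pos: [0.5229, -0.1554, 0.0715]
eef_rot: [0.515, 0.485, 0.515, -0.485]
wrist_force: [-0.2, -0.4, -2.0]
opening: 0.532
```

```bash
python3 - <<'E'
from h import *
held((523.7,-154.8));held2((523.7,-154.8))
E
```

```text
tcp [ 522.8 -155.3   71.4] 0.5300053989170052
held [ 522.2 -156.1    3.6   73.    36.6   80. ]
shift tool [ 0.   1.6 -1.2] turn 0.1 bottom above seat 30.6
zt -8.5 edges [[-17.0, -17.0, 18.0], [-9.0, -17.0, 18.0], [9.0, -17.0, 18.0], [17.0, -17.0, 18.1]] tz off 0.51 slope deg 0.1 colour [ 522.7 -166.1  -86.7   53.7   47.7]
yaw y 3.47 shift tool (ty assumes jaw-centred) [ 0.   0.9 -1. ]
colour shift [ -0.    1.7 -11.2]
```

Emit:
step_arm(
  motion=[
    [12,1.3,-1,0,0,0,255],
    [20,1.3,-1,0,0,0,255],
    [20,1.3,-1,0,0,0,255],
    [20,1.3,-1,0,0,0,255],
    [22,1.3,-1,0,0,0,255],
    [24,1.3,-1,0,0,0,255],
    [26,1.3,-1,0,0,0,255],
    [28,1.3,-1,0,0,0,255],
    [30,1.3,-1,0,0,0,255],
    [32,1.3,-1,0,0,0,255],
  ],
)

```text
time_s: 42.35
eef_pos: [0.5242, -0.1546, 0.0406]
eef_rot: [0.515, 0.484, 0.515, -0.485]
wrist_force: [-10.2, 0.7, 23.0]
opening: 0.529
```

Seated at 40.6, the same height as the last one. I release it, lift and check.

Emit:
step_arm(
  motion=[
    [-2,0,0,0,0,0,255],
    [-2,0,0,0,0,0,60],
    [-2,0,0,0,0,0,60],
    [-2,0,0,0,0,0,60],
    [-50,0,0,0,0,0,60],
    [-98,0,0,0,0,0,60],
    [-98,0,0,0,0,0,60],
    [-98,0,0,0,0,0,60],
  ],
)

```text
time_s: 43.35
eef_pos: [0.5238, -0.154, 0.137]
eef_rot: [0.515, 0.485, 0.515, -0.485]
wrist_force: [-0.2, 0.8, -0.4]
opening: 0.769
```

```bash
python3 - <<'E'
from h import *
snap('wrist');t=tool();print(t[:3,3].round(4))
for p in ((529.2,-244.6),(526.4,-199.7),(523.7,-154.8)): print(topfit(p,45,56,r=34))
print(need([.5150,.3112,.185],30.5))
E
```

```text
[ 0.5232 -0.1537  0.1362]
[ 529.3 -244.1    3.9   47.4   36.1   49.3]
[ 525.8 -200.4    3.3   48.    36.1   49.3]
[ 523.2 -155.2    3.6   48.    35.9   49.2]
(array([ -48.4,   19.8, -464.6]), array([-27. ,  -0.1,   0.1]))
```

Emit:
step_arm(
  motion=[
    [-48,20,-465,-27,0,0,60],
    [-48,20,-465,-27,0,0,60],
    [-48,20,-465,-27,0,0,60],
    [-48,20,-465,-27,0,0,60],
    [-48,20,-465,-27,0,0,60],
    [-48,20,-465,-27,0,0,60],
    [-48,20,-465,-27,0,0,60],
    [-48,20,-465,-27,0,0,60],
    [-48,20,-465,-27,0,0,60],
    [-48,20,-465,-27,0,0,60],
  ],
)

```text
time_s: 44.65
eef_pos: [0.5151, 0.3103, 0.1836]
eef_rot: [0.613, 0.35, 0.614, -0.352]
wrist_force: [-0.0, -0.8, 0.0]
opening: 0.766
```

```bash
python3 - <<'E'
from h import *
im,d,T=snap('wrist','w12');t=tool();print(t[:3,3].round(4))
r=topfit((515,311),86,100,r=40);print(r,need([r[0]/1e3,r[1]/1e3,.07],r[2]-90))
W=cloud();m=(W[...,2]>44)&(W[...,2]<54)&(np.hypot(W[...,0]-515,W[...,1]-311)<150)
n,l,s,c=cv2.connectedComponentsWithStats(cv2.morphologyEx(m.astype(np.uint8),cv2.MORPH_OPEN,np.ones((3,3))))
for k in range(1,n):
    if s[k,4]>150: print(s[k,4],np.nanmedian(W[l==k],axis=0).round(0))
E
```

```text
[0.5154 0.31   0.184 ]
[514.5 311.1 -59.7  45.4  12.3  92.9] (array([ 1.14e+02,  1.00e-01, -1.40e+00]), array([ 0.1, -0. ,  0.1]))
```

Emit:
step_arm(
  motion=[
    [60,0,-1,0,0,0,60],
    [105,0,-1,0,0,0,60],
    [114,0,-1,0,0,0,100],
    [114,0,-1,0,0,0,255],
    [114,0,-1,0,0,0,255],
    [114,0,-1,0,0,0,255],
    [114,0,-1,0,0,0,255],
    [114,0,-1,0,0,0,255],
  ],
)

```text
time_s: 45.7
eef_pos: [0.5159, 0.3117, 0.0739]
eef_rot: [0.614, 0.351, 0.613, -0.351]
wrist_force: [-4.6, -4.7, 7.0]
opening: 0.135
```

Emit:
step_arm(
  motion=[
    [0,0,0,-9,0,0,255],
    [0,0,0,-18,0,0,255],
    [0,0,0,-27,0,0,255],
    [0,0,0,-36,0,0,255],
    [0,0,0,-45,0,0,255],
    [0,0,0,-54,0,0,255],
    [0,0,0,-60,0,0,255],
    [0,0,0,-60,0,0,255],
    [0,0,0,-60,0,0,255],
  ],
)

```text
time_s: 46.82
eef_pos: [0.516, 0.3118, 0.0739]
eef_rot: [0.708, -0.003, 0.706, 0.003]
wrist_force: [-4.0, -4.5, 5.1]
opening: 0.134
```

Emit:
step_arm(
  motion=[
    [0,0,0,0,0,0,60],
    [0,0,0,0,0,0,60],
    [0,0,0,0,0,0,60],
    [-60,0,0,0,0,0,60],
  ],
)

```text
time_s: 47.32
eef_pos: [0.5115, 0.3106, 0.1266]
eef_rot: [0.703, -0.004, 0.711, 0.002]
wrist_force: [1.0, -0.0, -0.2]
opening: 0.764
```

Emit:
step_arm(
  motion=[
    [-46,-2,-101,90,0,0,60],
    [-46,-2,-101,90,0,0,60],
    [-46,-2,-101,90,0,0,60],
    [-46,-2,-101,90,0,0,60],
    [-46,-2,-101,90,0,0,60],
    [-46,-2,-101,90,0,0,60],
    [-46,-2,-101,90,0,0,60],
    [-46,-2,-101,90,0,0,60],
    [-46,-2,-101,90,0,0,60],
    [-46,-2,-101,90,0,0,60],
  ],
)

```text
time_s: 48.58
eef_pos: [0.4144, 0.3093, 0.1774]
eef_rot: [0.502, 0.498, 0.502, -0.498]
wrist_force: [-1.2, -0.3, -0.3]
opening: 0.763
```

```bash
python3 - <<'E'
from h import *
im,d,T=snap('wrist','w13');t=tool();print(t[:3,3].round(4))
c=proj('wrist',[[.415,.311,.048]])[0];print(plate(c,half=60,thr=120))
r=topfit((415,311),45,56);print(r)
print(need([r[0]/1e3,r[1]/1e3,.039],r[2]))
E
```

```text
[0.4144 0.3093 0.1774]
[426.2 327.9  -2.8  47.6  35.7]
[426.  327.9  -2.8  48.   36.3  49.2]
(array([138.4,  11.8, -18.5]), array([ 3.4, -0. , -0. ]))
```

Emit:
step_arm(
  motion=[
    [40,11.8,-18.5,3.4,0,0,75],
    [78,11.8,-18.5,3.4,0,0,75],
    [78,11.8,-18.5,3.4,0,0,75],
    [78,11.8,-18.5,3.4,0,0,75],
    [118,11.8,-18.5,3.4,0,0,75],
    [138,11.8,-18.5,3.4,0,0,75],
    [138,11.8,-18.5,3.4,0,0,75],
    [138,11.8,-18.5,3.4,0,0,75],
    [138,11.8,-18.5,3.4,0,0,75],
  ],
)

```text
time_s: 49.75
eef_pos: [0.4273, 0.3284, 0.0411]
eef_rot: [0.487, 0.514, 0.487, -0.512]
wrist_force: [0.6, 0.1, 0.1]
opening: 0.702
```

Emit:
step_arm(
  motion=[
    [0,0,0,0,0,0,75],
    [0,0,0,0,0,0,255],
    [0,0,0,0,0,0,255],
    [0,0,0,0,0,0,255],
    [0,0,0,0,0,0,255],
    [0,0,0,0,0,0,255],
  ],
)

```text
time_s: 50.5
eef_pos: [0.4265, 0.3282, 0.0404]
eef_rot: [0.487, 0.513, 0.487, -0.512]
wrist_force: [-1.7, -1.2, 7.1]
opening: 0.537
```

Emit:
step_arm(
  motion=[
    [-50,0,0,0,0,0,255],
    [-110,0,0,0,0,0,255],
    [-140,0,0,0,0,0,255],
  ],
)

```text
time_s: 50.88
eef_pos: [0.4271, 0.3284, 0.1826]
eef_rot: [0.488, 0.514, 0.487, -0.511]
wrist_force: [0.3, 0.2, -1.6]
opening: 0.54
```

Emit:
step_arm(
  motion=[
    [10,125,560,-6.4,0,0,255],
    [10,125,560,-6.4,0,0,255],
    [10,125,560,-6.4,0,0,255],
    [10,125,560,-6.4,0,0,255],
    [10,125,560,-6.4,0,0,255],
    [10,125,560,-6.4,0,0,255],
    [10,125,560,-6.4,0,0,255],
    [10,125,560,-6.4,0,0,255],
    [10,125,560,-6.4,0,0,255],
    [10,136.9,611.5,-6.4,0,0,255],
  ],
)

```text
time_s: 52.12
eef_pos: [0.5309, -0.29, 0.1687]
eef_rot: [0.514, 0.485, 0.515, -0.485]
wrist_force: [0.4, 0.5, -2.3]
opening: 0.538
```

Emit:
step_arm(
  motion=[
    [0,0,0,0,0,0,255],
    [60,0,0,0,0,0,255],
    [98,0,0,0,0,0,255],
    [98,0,0,0,0,0,255],
    [98,0,0,0,0,0,255],
    [98,0,0,0,0,0,255],
    [98,0,0,0,0,0,255],
    [98,0,0,0,0,0,255],
    [98,0,0,0,0,0,255],
  ],
)

```text
time_s: 53.25
eef_pos: [0.5313, -0.2883, 0.0716]
eef_rot: [0.515, 0.485, 0.515, -0.485]
wrist_force: [-0.6, 0.1, -2.1]
opening: 0.528
```

```bash
python3 - <<'E'
from h import *
held((531.9,-289.5));held2((531.9,-289.5))
for p in ((529.2,-244.6),(526.4,-199.7),(523.7,-154.8)): print(topfit(p,45,56,r=34))
E
```

```text
tcp [ 531.2 -288.2   71.5] 0.5344776063250284
held [ 530.3 -287.7    2.7   72.9   36.6   80.5]
shift tool [0.  1.5 1.9] turn -0.8 bottom above seat 31.1
zt -8.9 edges [[-17.0, -18.2, 16.5], [-9.0, -18.2, 16.6], [9.0, -18.2, 16.6], [17.0, -18.1, 16.5]] tz off -0.81 slope deg 0.0 colour [ 5.295e+02 -2.843e+02  5.000e-01  4.680e+01  2.790e+01]
yaw y 3.48 shift tool (ty assumes jaw-centred) [0.  0.6 2.1]
colour shift [0.  2.1 5.3]
[ 529.1 -244.6    3.8   48.3   36.2   49.3]
[ 526.4 -200.6    4.2   48.1   35.9   49.2]
[ 524.3 -169.6    3.4   48.3    8.9   49. ]
```

Emit:
step_arm(
  motion=[
    [12,1.1,2.2,0,0,0,255],
    [20,1.1,2.2,0,0,0,255],
    [20,1.1,2.2,0,0,0,255],
    [20,1.1,2.2,0,0,0,255],
    [22,1.1,2.2,0,0,0,255],
    [24,1.1,2.2,0,0,0,255],
    [26,1.1,2.2,0,0,0,255],
    [28,1.1,2.2,0,0,0,255],
    [30,1.1,2.2,0,0,0,255],
    [32,1.1,2.2,0,0,0,255],
  ],
)

```text
time_s: 54.55
eef_pos: [0.5325, -0.2908, 0.0404]
eef_rot: [0.515, 0.484, 0.515, -0.485]
wrist_force: [-6.8, 1.6, 15.1]
opening: 0.53
```

Emit:
step_arm(
  motion=[
    [-2,0,0,0,0,0,255],
    [-2,0,0,0,0,0,60],
    [-2,0,0,0,0,0,60],
    [-2,0,0,0,0,0,60],
    [-50,0,0,0,0,0,60],
    [-98,0,-70,0,0,0,60],
    [-125,0,-80,0,0,0,60],
    [-125,0,-80,0,0,0,60],
    [-125,0,-80,0,0,0,60],
  ],
)

```text
time_s: 55.68
eef_pos: [0.5275, -0.2106, 0.164]
eef_rot: [0.515, 0.484, 0.515, -0.485]
wrist_force: [-0.7, -0.6, 0.2]
opening: 0.764
```

```bash
python3 - <<'E'
from h import *
snap('wrist','w14');t=tool();print(t[:3,3].round(4))
for p in ((531.9,-289.5),(529.2,-244.6),(526.4,-199.7),(523.7,-154.8)): print(topfit(p,45,56,r=30))
r=topfit((517,-47),62,80,r=25);print('knob',r)
x=np.array([0,0,-1.])
print(need([.5170,-.047,.15],93.6))
E
```

```text
[ 0.527  -0.2107  0.1632]
[ 531.4 -290.2    3.4   48.1   36.7   49.4]
[ 528.7 -244.8    4.1   47.8   36.3   49.4]
[ 526.  -201.3    3.7   48.    36.1   49.2]
[ 523.3 -156.4    3.4   48.2   35.8   49.2]Traceback (most recent call last):
  File "<stdin>", line 4, in <module>
  File "h.py", line 54, in topfit
    n,l,s,_=cv2.connectedComponentsWithStats(m);k=1+np.argmax(s[1:,4]);m=l==k
                                                    ~~~~~~~~~^^^^^^^^^
    return _wrapfunc(a, 'argmax', axis=axis, out=out, **kwds)
    return bound(*args, **kwds)
ValueError: attempt to get argmax of an empty sequence
```

All four plates read seated at 49.2–49.4 mm and square. I go to the slide knob.

Emit:
step_arm(
  motion=[
    [0,0,-164,-90,0,0,60],
    [0,0,-164,-90,0,0,60],
    [0,0,-164,-90,0,0,60],
    [0,0,-164,-90,0,0,60],
    [0,0,-164,-90,0,0,60],
    [0,0,-164,-90,0,0,60],
    [0,0,-164,-90,0,0,60],
    [0,0,-164,-90,0,0,60],
    [0,0,-164,-90,0,0,60],
    [0,0,-164,-90,0,0,60],
  ],
)

```text
time_s: 56.98
eef_pos: [0.517, -0.0473, 0.1627]
eef_rot: [0.706, -0.02, 0.708, 0.021]
wrist_force: [-0.5, 0.5, 0.5]
opening: 0.764
```

```bash
python3 - <<'E'
from h import *
snap('wrist','w15');t=tool();print(t[:3,3].round(4))
r=topfit((517,-47),64,80,r=30);print('knob',r,need([r[0]/1e3,r[1]/1e3,.038],93.6))
E
```

```text
[ 0.5171 -0.0472  0.163 ]
knob [516.8 -49.5 -88.2  18.7  18.7  70.8] (array([ 1.25e+02, -2.30e+00, -1.00e-01]), array([-0.3, -0.1, -0. ]))
```

Emit:
step_arm(
  motion=[
    [60,-2,0,0,0,0,60],
    [110,-2,0,0,0,0,60],
    [125,-2,0,0,0,0,60],
    [125,-2,0,0,0,0,60],
    [125,-2,0,0,0,0,255],
    [125,-2,0,0,0,0,255],
    [125,-2,0,0,0,0,255],
    [125,-2,0,0,0,0,255],
    [125,-2,0,0,0,0,255],
  ],
)

```text
time_s: 58.15
eef_pos: [0.519, -0.049, 0.0411]
eef_rot: [0.708, -0.022, 0.706, 0.021]
wrist_force: [-1.1, 1.0, 6.8]
opening: 0.21
```

Emit:
step_arm(
  motion=[
    [0,-15,0,0,0,0,255],
    [0,-35,0,0,0,0,255],
    [0,-55,0,0,0,0,255],
    [0,-75,0,0,0,0,255],
    [0,-95,0,0,0,0,255],
    [0,-115,0,0,0,0,255],
    [0,-135,0,0,0,0,255],
    [0,-155,0,0,0,0,255],
    [0,-175,0,0,0,0,255],
    [0,-190,0,0,0,0,255],
  ],
)

```text
time_s: 59.4
eef_pos: [0.5306, -0.2396, 0.0411]
eef_rot: [0.708, -0.022, 0.706, 0.021]
wrist_force: [0.9, 2.4, 6.0]
opening: 0.216
```

Emit:
step_arm(
  motion=[
    [0,-8,0,0,0,0,255],
    [0,-14,0,0,0,0,255],
    [0,-18,0,0,0,0,255],
    [0,-21,0,0,0,0,255],
    [0,-24,0,0,0,0,255],
    [0,-26,0,0,0,0,255],
    [0,-26,0,0,0,0,255],
  ],
)

```text
time_s: 60.28
eef_pos: [0.5318, -0.2593, 0.041]
eef_rot: [0.707, -0.019, 0.707, 0.024]
wrist_force: [-0.4, 21.8, 17.9]
opening: 0.219
```

Emit:
step_arm(
  motion=[
    [0,-3,0,0,0,0,255],
    [0,-3,0,0,0,0,255],
    [0,-3,0,0,0,0,255],
  ],
)

```text
time_s: 60.65
eef_pos: [0.5317, -0.2593, 0.0409]
eef_rot: [0.706, -0.018, 0.707, 0.026]
wrist_force: [-1.0, 32.5, 25.3]
opening: 0.216
```

Emit:
step_arm(
  motion=[
    [0,0,0,0,0,0,0],
    [0,0,0,0,0,0,0],
    [0,0,0,0,0,0,0],
    [0,0,0,0,0,0,0],
    [-50,0,0,0,0,0,0],
    [-110,0,0,0,0,0,0],
    [-160,30,0,0,0,0,0],
    [-160,60,0,0,0,0,0],
    [-160,60,0,0,0,0,0],
    [-160,60,0,0,0,0,0],
  ],
)

```text
time_s: 61.9
eef_pos: [0.5271, -0.2079, 0.1988]
eef_rot: [0.707, -0.021, 0.707, 0.021]
wrist_force: [-0.3, 0.2, 0.0]
opening: 1.002
```

```bash
python3 - <<'E'
from h import *
im,d,T=snap('wrist','w16');t=tool();print(t[:3,3].round(4))
r=topfit((530,-260),62,80,r=30);print('knob',r)
im,d,T=snap('top');a=im[110:245,140:500,::-1];cv2.imwrite('pics/end.png',np.vstack([cv2.resize(a,None,fx=2.2,fy=2.2,interpolation=cv2.INTER_CUBIC)]))
E
```

```text
[ 0.5271 -0.2082  0.1986]
knob [ 529.7 -260.    47.1   18.2   18.    70.8]
```

View pics/w16.png

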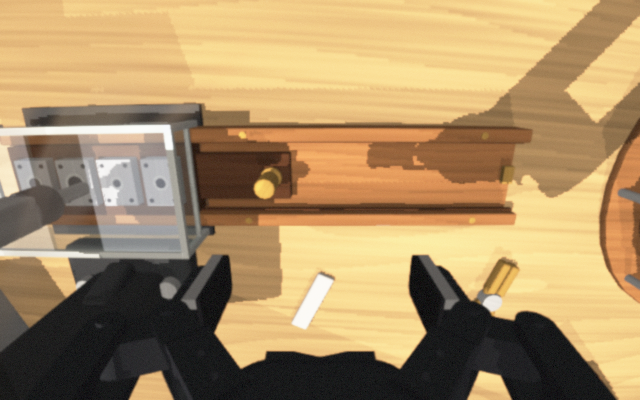

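View pics/end.png

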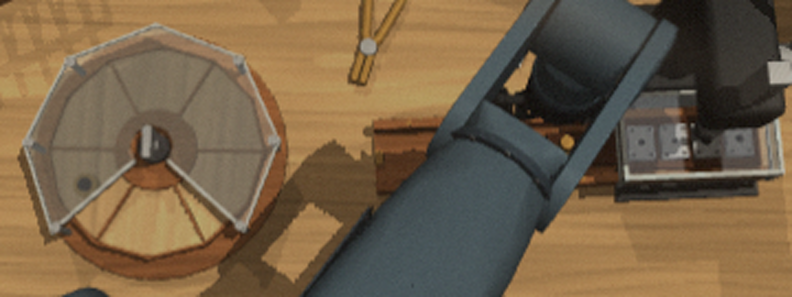

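The wrist view shows all four plates in their pockets under the guard, at about (33–160, 180), and the slide knob at (265,185). In the top view the carousel holds only the collar, at (84,183), and the tongs lie where they started. The knob did not move when I pushed it with 32 N, so the slide is home.

```bash
python3 -c "
from bench import ctrl
print(ctrl.hand_in())"
```

```text
the job is handed in; nothing more can be done
None
```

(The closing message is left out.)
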